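# Set out the finished carvings on their display stands

### The job

Set the four finished carvings out for display: the two birds go on the square stands and the two mushrooms on the round stands, the large one of each kind on the large stand and the small one on the small stand. Stand each upright in the middle of its stand, setting it down rather than dropping it and never knocking one over. Leave the two square-edged, uncarved blanks where they are.

Things in the scene. Friction and masses are not known exactly. Their poses are not given: they have to be found in the camera images.
- mushroom_large: The large finished carved mushroom, loose, smooth and round, plain wood, standing upright, 77 mm high. Foot 40 mm across, stem about 25 mm thick, round cap 54 mm in diameter with an upright rim from 44 to 58 mm above the underside (the place to grip, from above), then domed to the top. Origin: centre of the underside; z up. 
- mushroom_small: The small finished carved mushroom, loose, smooth and round, plain wood, standing upright, 54 mm high. Foot 28 mm across, stem about 18 mm thick, round cap 38 mm in diameter with an upright rim from 31 to 41 mm above the underside (the place to grip, from above), then domed to the top. Origin: centre of the underside; z up. 
- bird_large: The large finished carved bird, loose, rounded, plain wood, standing upright on a round foot 44 mm across and 8 mm thick, 75 mm high over the head. Round body lying along x, its axis 38 mm above the underside; body 44 mm wide and deep with straight sides from x = -13 to +13 mm (the place to grip, across y, from above at the axis height). Head and beak to +x (to 50 mm), tail to -x (to -61 mm). Origin: centre of the foot's underside; z up. 
- bird_small: The small finished carved bird, loose, rounded, plain wood, standing upright on a round foot 31 mm across and 6 mm thick, 52 mm high over the head. Round body lying along x, its axis 27 mm above the underside; body 31 mm wide and deep with straight sides from x = -9 to +9 mm (the place to grip, across y, from above at the axis height). Head and beak to +x (to 35 mm), tail to -x (to -43 mm). Origin: centre of the foot's underside; z up. 
- round_stand_large: The large round display stand: a flat dark wooden disc 90 mm in diameter, 18 mm high, fixed to the table, flat top. Origin: centre of the underside; z up.
- round_stand_small: The small round display stand: a flat dark wooden disc 60 mm in diameter, 18 mm high, fixed to the table, flat top. Origin: centre of the underside; z up.
- square_stand_large: The large square display stand: a flat dark wooden square slab 86 mm along each side, 18 mm high, fixed to the table, flat top. Origin: centre of the underside; z up; x and y square to its sides.
- square_stand_small: The small square display stand: a flat dark wooden square slab 58 mm along each side, 18 mm high, fixed to the table, flat top. Origin: centre of the underside; z up; x and y square to its sides.
- mushroom_blank: A sawn blank for a mushroom, not carved yet: all square edges, a 28 x 28 mm post 42 mm high under a 50 x 50 x 26 mm block, 68 mm high in all. Loose; must stay where it is. Origin: centre of the underside; z up. 
- bird_blank: A sawn blank for a bird, not carved yet: all square edges, a block 84 mm along x, 36 mm wide and 36 mm high with a 26 mm higher step for the head at +x (62 mm high) and a 12 mm one for the tail at -x. Loose; must stay where it is. Origin: centre of the underside; z up. 

How it is judged (in metres and radians):
At the end, for the whole second after the job is handed in: Each carving is on its own stand (birds square, mushrooms round, large on large, small on small), within 12 mm of its centre, underside within 4 mm of its top, within 0.1 rad of upright, facing any way, at rest (under 0.02 m/s, 0.2 rad/s); both blanks within 20 mm of where they began (horizontal distance between mushroom_large and round_stand_large below 0.012 m and z of mushroom_large in the frame of round_stand_large between 0.014 and 0.022 m and angle between each of mushroom_large, mushroom_small, bird_large, bird_small's own z axis and vertical below 0.1 rad and linear speed of each of mushroom_large, mushroom_small, bird_large, bird_small below 0.02 m/s and angular speed of each of mushroom_large, mushroom_small, bird_large, bird_small below 0.2 rad/s and horizontal distance between mushroom_small and round_stand_small below 0.012 m and z of mushroom_small in the frame of round_stand_small between 0.014 and 0.022 m and horizontal distance between bird_large and square_stand_large below 0.012 m and z of bird_large in the frame of square_stand_large between 0.014 and 0.022 m and horizontal distance between bird_small and square_stand_small below 0.012 m and z of bird_small in the frame of square_stand_small between 0.014 and 0.022 m and distance of each of mushroom_blank, bird_blank from where it was at the start of the episode below 0.02 m); the robot touches nothing.
It fails at once if a carving is knocked over (tilted by more than 0.6 rad) (angle between any of mushroom_large, mushroom_small, bird_large, bird_small's own z axis and vertical above 0.6 rad).
It fails at once if a carving is dropped (a free fall of more than about 25 mm: over 0.7 m/s while out of the fingers) ((linear speed of mushroom_large above 0.7 m/s and contact force between the fingers and mushroom_large below 0.05 N) or (linear speed of mushroom_small above 0.7 m/s and contact force between the fingers and mushroom_small below 0.05 N) or (linear speed of bird_large above 0.7 m/s and contact force between the fingers and bird_large below 0.05 N) or (linear speed of bird_small above 0.7 m/s and contact force between the fingers and bird_small below 0.05 N)).
It fails at once if a blank is moved by more than 20 mm (distance of any of mushroom_blank, bird_blank from where it was at the start of the episode above 0.02 m).
It also fails if it takes over 128 s, if anything falls off the work surface, if the arm or the gripper's body presses on something with over 40 N, if the wrist force passes 120 N, or if a joint passes its speed limit or range.

### The arm

A 6-joint arm with a two-finger parallel gripper is mounted at the origin on the work surface. World frame = base frame: x ahead of the robot, y to its left, z up, the work surface at z = 0. Lengths are in m, angles in degrees, forces in N, time in s.
With the tool pointing down it reaches from about 0.35 to 0.875 m from the base axis. Payload 4.2 kg.
Tool frame: the origin (TCP) lies at the very end of the fingers, on their centre line; the grasp point (between the pads) lies 19 mm behind it (r.hold_point_z is the distance from the TCP to the grasp point, in m); z points along the fingers, y is the direction in which the jaws open and shut (so a half turn about z gives the same grasp; the last joint's range is limited). The gripper opens to 87 mm and grips with 3 to 60 N. Pads are 19 mm wide; open, the fingers measure 117 mm over their backs; the gripper's body (75 mm by 190 mm) begins 51 mm behind the grasp point.
Start: joints at [-50.386, 22.042, 0.453, 0, -68.411, -14.817], TCP at [0.262, -0.567, 0.223] pointing down, gripper open.
Joint ranges: [-179.83, 179.83], [-69.29, 118.12], [-61.27, 80.66], [-181.25, 117.63], [-171.15, -9.14], [-177.46, 177.46]. Speed limits (degrees/s): [159.86, 159.86, 180, 180, 180, 180].

### API

Orientations are given as a 3x3 rotation matrix whose columns are the frame's x, y, z axes.
In Python, from station import r, cams, ticket gives the robot as it stands.
- The arm moves only by the tool drive_tool, never from a script. Its argument "deltas" is a list of rows, each an object of numbers: "dx", "dy", "dz": the shift along the tool's x, y, z in m; "wx", "wy", "wz": the turn, a rotation vector about the tool's x, y, z in degrees. A call has 1 to 20 rows; each row is the pose to reach, as a shift and turn from the pose commanded when the call began, along the tool's axes at that moment; what a row does not reach only later rows make up. A row lasts 1/10 s, in which the tool goes at most 50 mm and 8.59 degrees, less where a joint would pass 70% of its speed; a pose out of reach is approached as far as the arm can. A call with a gripper value outside its range is refused whole. "gripper" is the opening, from 0 (shut) to 1 (fully open), set as the call begins (left out, the last holds). The fingers move at their own pace and stop on an object; the grip force is fixed at half the most. Time passes only in rows, so rows that repeat a pose let the fingers close. It gives the time, the measured TCP pose, the force and the opening at its end, in the units of the state.
- r.sense(): the state, without advancing time (a new reading comes with each control period).
- cams.capture(name): name is "scene" or "top" or "wrist"; returns the picture (480x640x3 uint8, red, green, blue); there is no depth.
- cams.camera_model(name): a dict with "intrinsics" (3x3 intrinsics, pixels), "extrinsics" (4x4, takes a point from world to camera coordinates); the wrist camera has in their place "T_tool_cam" (4x4, takes a point from camera to tool coordinates, whose origin is the TCP and whose axes are the flange's). Camera axes: x right, y down, z forward; pixel columns grow to the right and rows downward; lengths in m; the calibration is good to about 2 mm. A picture is of the moment at which its call begins: read the wrist's pose just before it. camera_model takes no time and is no camera call.
- ticket.finish_job(): hands the job in, once; it reports no verdict.
The state is a dict: "time_s": time; "joints": joint angles; "joint_velocities": joint speeds; "effort": joint torques, N m; "tcp_pos": TCP position; "ee_rot": TCP orientation; "wrist_force": force on the tool from outside, world axes, zero at the start; "moment": the same for the moment, N m; "gripper_width": opening from 0.0 (shut) to 1.0 (fully open).
Only numpy, scipy, OpenCV 4.12 (cv2) and the standard library are available. Lean on these libraries where they do the work, as an engineer would, in place of code of your own. Each camera call takes 0.05 s, during which the arm holds its last target.

## Working session

There is one attempt and no reset: what is moved stays moved. The work goes in short steps, Python scripts to look and compute and a tool call to move; the robot and the scene stay as the last step left them, time stands still between calls to the robot, and variables do not carry over. Pictures are saved under pics/ and viewed, and the job is handed in when it is done.

Besides the shell and the picture viewer there is one more tool, called after "Call:" by a JSON object that holds its "name" and its "arguments". drive_tool: Moves the arm, as the interface text tells. Its arguments: {"type":"object","properties":{"deltas":{"type":"array","items":{"type":"object","properties":{"dx":{"type":"number"},"dy":{"type":"number"},"dz":{"type":"number"},"wx":{"type":"number"},"wy":{"type":"number"},"wz":{"type":"number"}}}},"gripper":{"type":"number"}},"required":["deltas"]}

```bash
ls; mkdir -p pics; python3 - <<'E'
from station import r,cams,ticket
import cv2,numpy as np
np.set_printoptions(precision=4,suppress=True)
s=r.sense();print(s['time_s'],s['tcp_pos'],s['ee_rot'],s['gripper_width'],r.hold_point_z)
for n in['scene','top','wrist']:
    print(n,cams.camera_model(n))
    cv2.imwrite(f'pics/{n}0.png',cams.capture(n)[:,:,::-1])
E
```

```text
pics
0.0 [ 0.2619 -0.5668  0.2215] [[-0.9079 -0.4193 -0.001 ]
 [-0.4193  0.9079  0.0019]
 [ 0.0001  0.0022 -1.    ]] 1.0000060009051301 0.0187
scene {'intrinsics': array([[507.3826,   0.    , 328.4659],
       [  0.    , 507.3826, 240.2494],
       [  0.    ,   0.    ,   1.    ]]), 'extrinsics': array([[ 0.2519,  0.9677,  0.009 , -0.1442],
       [ 0.7268, -0.183 , -0.662 , -0.3593],
       [-0.639 ,  0.1733, -0.7494,  1.4193],
       [ 0.    ,  0.    ,  0.    ,  1.    ]])}
top {'intrinsics': array([[494.9019,   0.    , 321.6141],
       [  0.    , 494.9019, 242.1894],
       [  0.    ,   0.    ,   1.    ]]), 'extrinsics': array([[-0.0218, -0.9998, -0.0031,  0.0241],
       [-0.9879,  0.022 , -0.1536,  0.5377],
       [ 0.1537, -0.0003, -0.9881,  0.9894],
       [ 0.    ,  0.    ,  0.    ,  1.    ]])}
wrist {'intrinsics': array([[409.8924,   0.    , 319.6634],
       [  0.    , 409.8924, 248.853 ],
       [  0.    ,   0.    ,   1.    ]]), 'T_tool_cam': array([[-0.0003, -0.9561, -0.2929,  0.0817],
       [ 1.    , -0.0004,  0.0003,  0.0009],
       [-0.0004, -0.2929,  0.9561, -0.1632],
       [ 0.    ,  0.    ,  0.    ,  1.    ]])}
```

View pics/scene0.png

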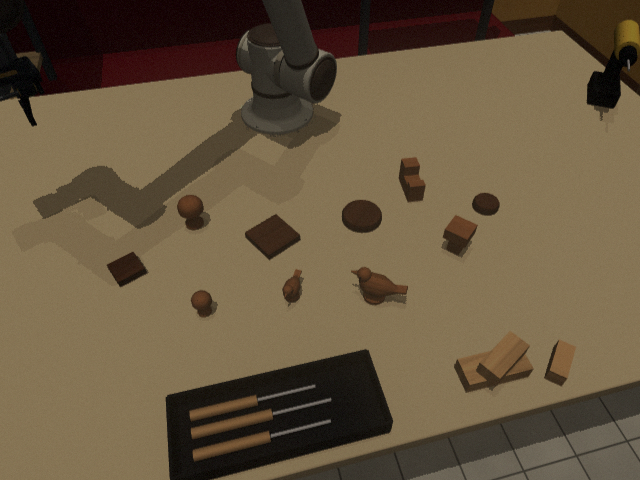

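View pics/top0.png

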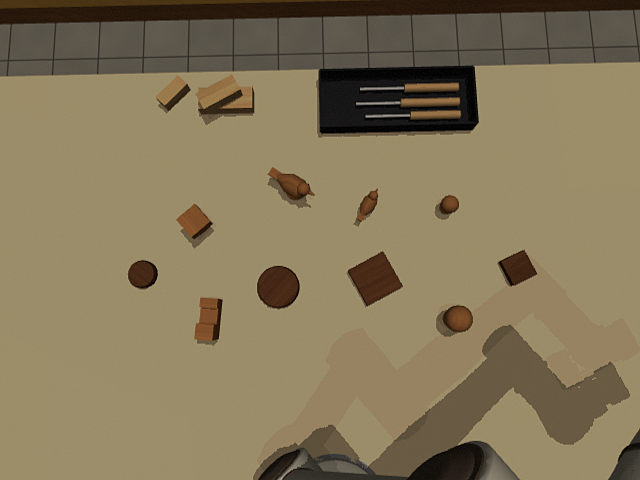

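View pics/wrist0.png

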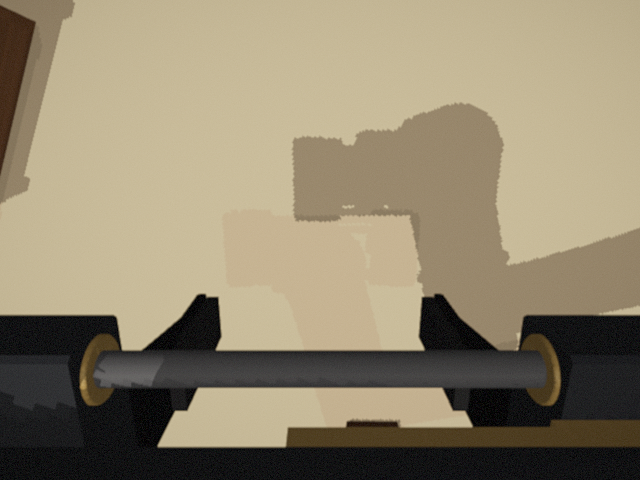

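The scene view shows all the objects. In the top view they sit at:
- **Stands:** small round (143,274), large round (278,287), large square (375,278), small square (517,268).
- **Mushrooms:** large (458,318), small (450,204).
- **Birds:** large (293,185), small (369,204).
- **Blanks:** (194,222) and (208,320).

The wrist view shows only the table and one edge of wood.

```bash
cat > h.py <<'E'
import cv2,numpy as np
np.set_printoptions(precision=4,suppress=True)
def load(p): return cv2.imread(p)
def mask(img,th=2.2):
    f=cv2.GaussianBlur(img,(3,3),0).astype(float)+1
    m=((f[:,:,2]/f[:,:,0]>th)).astype(np.uint8)*255
    return cv2.morphologyEx(m,cv2.MORPH_OPEN,np.ones((3,3)))
def pose(model,state=None):
    K=model['intrinsics']
    if 'extrinsics' in model: E=model['extrinsics']
    else:
        T=np.eye(4);T[:3,:3]=state['ee_rot'];T[:3,3]=state['tcp_pos']
        E=np.linalg.inv(T@model['T_tool_cam'])
    return K,E
def ray(K,E,uv):
    d=np.linalg.inv(K)@np.array([uv[0],uv[1],1.]);R=E[:3,:3]
    d=R.T@d; return -R.T@E[:3,3], d/np.linalg.norm(d)
def plane(K,E,uv,z):
    o,d=ray(K,E,uv); return o+d*(z-o[2])/d[2]
def tri(a,b):
    (o1,d1),(o2,d2)=a,b
    A=np.stack([d1,-d2],1);t=np.linalg.lstsq(A,o2-o1,rcond=None)[0]
    p,q=o1+t[0]*d1,o2+t[1]*d2
    return (p+q)/2,np.linalg.norm(p-q)
E
python3 - <<'E'
from h import *
for n in['top','scene']:
    im=load(f'pics/{n}0.png')
    for p in ([(450,204),(375,278),(480,150),(500,380),(560,280)] if n=='top' else [(201,300),(272,236),(300,330)]):
        print(p,im[p[1],p[0]])
    m=mask(im);cv2.imwrite(f'pics/m_{n}.png',m)
    k,l,st,c=cv2.connectedComponentsWithStats(m)
    print(n)
    for i in range(1,k):
        if 40<st[i,4]<4000:print(i,st[i],c[i],im[l==i].mean(0))
E
```

```text
(450, 204) [ 39  74 118]
(375, 278) [26 45 77]
(480, 150) [105 140 154]
(500, 380) [ 68  91 105]
(560, 280) [105 141 155]
top
2 [175  87  13  12  66] [181.2424  93.2273] [20.5606 35.6515 48.697 ]
3 [229  91  12  10  68] [234.5588  95.4559] [18.8235 32.9853 45.4559]
6 [208 104  14   9  61] [213.8197 107.8852] [22.9016 39.7869 53.5246]
11 [269 169  42  30 636] [291.1006 184.1541] [29.6258 57.7421 94.4119]
12 [358 191  19  30 302] [367.5596 204.6159] [29.7185 58.3212 95.6391]
13 [440 196  18  18 249] [448.5462 204.4096] [27.2369 53.7791 88.3173]
14 [178 205  33  33 639] [193.9969 221.2879] [ 37.2707  71.2332 115.4272]
15 [500 251  36  34 735] [517.5415 267.5088] [18.4068 34.1986 60.3986]
16 [ 349  253   52   51 1567] [374.7958 278.1481] [22.5412 41.1347 71.6988]
17 [129 261  28  27 584] [142.2842 273.8202] [18.887  35.1969 62.0719]
18 [ 258  267   41   40 1309] [277.8663 286.5103] [21.1031 38.5516 67.4301]
19 [195 298  27  42 887] [208.5592 319.2322] [ 35.0981  67.4408 109.4216]
20 [443 306  29  26 577] [457.7331 318.2964] [29.9913 58.4541 95.2877]
(201, 300) [36 60 96]
(272, 236) [24 3
[... 321 characters left out ...]
74  20  18 223] [413.565  180.9776] [33.8117 55.87   86.0269]
11 [178 196  23  22 401] [189.1671 205.9875] [29.4414 49.1696 76.9701]
19 [446 216  30  24 437] [460.8902 227.7071] [36.4256 60.6293 95.0366]
24 [247 230   9   8  44] [251.0682 232.9773] [25.2727 39.     59.1136]
25 [264 230  17  21 186] [272.4355 240.1344] [24.6452 38.3871 57.8602]
30 [109 254  34  30 593] [125.2428 267.4671] [17.7656 28.4637 45.6695]
31 [358 268  49  27 643] [378.6843 283.0638] [32.3624 53.0809 81.1586]
32 [284 270  16  24 217] [292.1935 283.447 ] [32.8157 53.6912 82.341 ]
33 [192 292  18  18 238] [200.5336 299.4748] [31.8824 52.4202 80.9832]
34 [366 297  13   6  53] [371.8868 299.9057] [28.9811 47.1321 70.4151]
```

View pics/m_top.png

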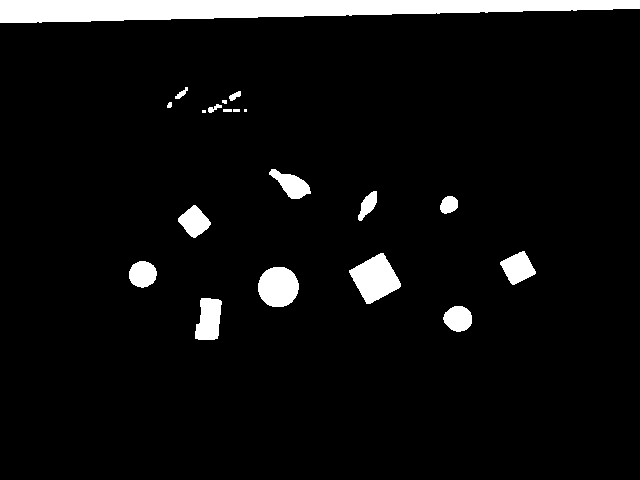

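View pics/m_scene.png

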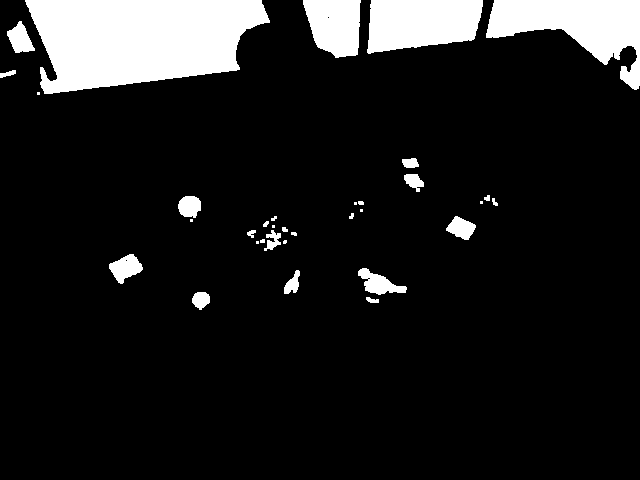

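```bash
cat > m1.py <<'E'
from h import *
from station import cams
M={};B={}
th={'top':1.9,'scene':1.95}
names={'top':dict(ml=(458,318),ms=(449,204),bl=(291,184),bs=(368,205),rl=(278,287),rs=(142,274),sl=(375,278),ss=(517,268)),
'scene':dict(ml=(189,206),ms=(201,299),bl=(378,284),bs=(292,285),rl=(361,215),rs=(485,203),sl=(272,236),ss=(126,268))}
for n in['top','scene']:
    im=load(f'pics/{n}0.png');m=mask(im,th[n]);m[im[:,:,2]>135]=0
    m=cv2.morphologyEx(m,cv2.MORPH_CLOSE,np.ones((3,3)))
    cv2.imwrite(f'pics/m1_{n}.png',m)
    k,l,st,c=cv2.connectedComponentsWithStats(m)
    M[n]=pose(cams.camera_model(n))
    for a,(u,v) in names[n].items():
        i=l[v,u];B[n,a]=(l==i).astype(np.uint8);print(n,a,st[i],c[i])
        mm=cv2.findContours(B[n,a],cv2.RETR_EXTERNAL,cv2.CHAIN_APPROX_NONE)[0][0]
        if n=='top': print('   minrect',cv2.minAreaRect(mm))
for a in names['top']:
    c=[]
    for n in['top','scene']:
        ys,xs=np.nonzero(B[n,a]);c.append(ray(*M[n],(xs.mean(),ys.mean())))
        if n=='top':
            for z in((.018,) if a[0] in'rs' else (.05,) if a=='ml' else (.036,) if a=='ms' else(.038,) if a=='bl' else (.027,)):
                print(a,'top on plane',z,plane(*M[n],(xs.mean(),ys.mean()),z))
    print(a,'tri',tri(*c))
E
python3 m1.py
```

```text
top ml [443 306  30  26 614] [457.7231 318.3795]
   minrect ((457.5, 318.5), (25.0, 29.0), 90.0)
top ms [440 196  19  18 270] [448.8    204.4778]
   minrect ((449.0, 204.5), (17.0, 18.0), 90.0)
top bl [269 168  42  32 678] [290.8835 184.1667]
   minrect ((289.7500305175781, 181.75003051757812), (44.5477294921875, 22.62741470336914), 45.0)
top bs [357 191  21  30 329] [367.4863 204.8267]
   minrect ((367.300048828125, 205.40000915527344), (13.416406631469727, 33.541019439697266), 26.56505012512207)
top rl [ 258  266   41   42 1347] [277.9161 286.5301]
   minrect ((278.0, 286.5), (41.0, 40.0), 90.0)
top rs [129 261  28  27 605] [142.2364 273.8264]
   minrect ((142.5, 274.0), (26.0, 27.0), 90.0)
top sl [ 349  253   53   52 1608] [374.6629 278.3383]
   minrect ((374.75, 278.2500305175781), (40.405487060546875, 40.30836486816406), 60.945396423339844)
top ss [500 251  36  34 770] [517.4818 267.6584]
   minrect ((517.7000732421875, 267.4000549316406), (27.280029296875, 28.621667861938477), 63.43495178222656)
scene ml [178 195  25  35 632] [190.7326 210.6092]
scene ms [192 291  19  26 381] [
[... 628 characters left out ...]
bl tri (array([0.6657, 0.0738, 0.0347]), np.float64(0.0028488652721192125))
bs top on plane 0.027 [ 0.619  -0.0875  0.027 ]
bs tri (array([ 0.6198, -0.0868,  0.0245]), np.float64(0.0018680391610021603))
rl top on plane 0.018 [0.4495 0.1062 0.018 ]
rl tri (array([0.4502, 0.1076, 0.0104]), np.float64(0.0014441344998002829))
rs top on plane 0.018 [0.4826 0.3927 0.018 ]
rs tri (array([0.484 , 0.3975, 0.0092]), np.float64(0.0032222450321255734))
sl top on plane 0.018 [ 0.4622 -0.0978  0.018 ]
sl tri (array([ 0.4629, -0.0987,  0.0099]), np.float64(5.9874189110579406e-05))
ss top on plane 0.018 [ 0.4782 -0.4001  0.018 ]
ss tri (array([ 0.479 , -0.4036,  0.0092]), np.float64(0.00012045725202009157))
```

View pics/m1_scene.png

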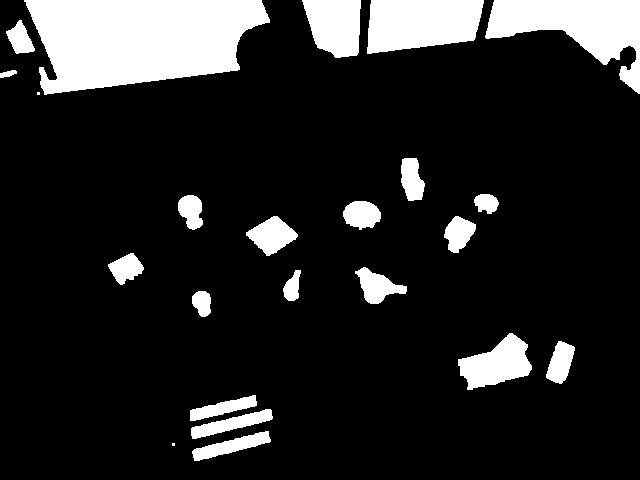

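```bash
cat > go.py <<'E'
import sys
from h import *
from station import r
from scipy.spatial.transform import Rotation as Ro
def go(x,y,z,psi=None):
    "psi: world angle of tool y axis"
    s=r.sense();R=np.array(s['ee_rot']);p=np.array(s['tcp_pos'])
    cur=np.degrees(np.arctan2(R[1,1],R[0,1]))
    if psi is None: psi=cur
    a=np.radians(psi);yy=np.array([np.cos(a),np.sin(a),0]);zz=np.array([0,0,-1.])
    T=np.stack([np.cross(yy,zz),yy,zz],1)
    d=R.T@(np.array([x,y,z])-p);w=Ro.from_matrix(R.T@T).as_rotvec(degrees=True)
    n=max(np.linalg.norm(d)/.05,np.linalg.norm(w)/8.59)
    print('t',s['time_s'],'tcp',p,'psi',cur,'j',np.array(s['joints']),'w',s['gripper_width'],'F',s['wrist_force'])
    print('delta',d.round(4),'rot',w.round(2),'rows>=',n)
if __name__=='__main__': go(*map(float,sys.argv[1:]))
E
python3 go.py 0.375 -0.26 0.22
```

```text
t 0.15 tcp [ 0.2619 -0.567   0.2217] psi 114.79021560705223 j [-50.3871  22.0815   0.3987  -0.0201 -68.4132 -14.8153] w 0.998025613153926 F [-0.4616  0.3975  0.6576]
delta [-0.2313  0.2313  0.0021] rot [ 0.1  -0.01  0.  ] rows>= 6.542439838554395
```

Call:
{"name": "drive_tool", "arguments": {"deltas": [{"dx": -0.231,"dy": 0.231},{"dx": -0.231,"dy": 0.231},{"dx": -0.231,"dy": 0.231},{"dx": -0.231,"dy": 0.231},{"dx": -0.231,"dy": 0.231},{"dx": -0.231,"dy": 0.231},{"dx": -0.231,"dy": 0.231},{"dx": -0.231,"dy": 0.231},{"dx": -0.231,"dy": 0.231},{"dx": -0.231,"dy": 0.231}], "gripper": 1}}

```text
schema error: expected keys dx, dy, dz, wx, wy, wz
```

```bash
cat > snap.py <<'E'
import sys,pickle
from h import *
from station import r,cams
s=r.sense();im=cams.capture('wrist')[:,:,::-1]
n=sys.argv[1];cv2.imwrite(f'pics/{n}.png',im)
K,E=pose(cams.camera_model('wrist'),s);pickle.dump((K,E),open(f'pics/{n}.pkl','wb'))
print(s['time_s'],s['tcp_pos'],s['gripper_width'],s['wrist_force'])
E
python3 snap.py w1
```

```text
0.15 [ 0.2619 -0.567   0.2217] 0.998025613153926 [-0.4616  0.3975  0.6576]
```

View pics/w1.png

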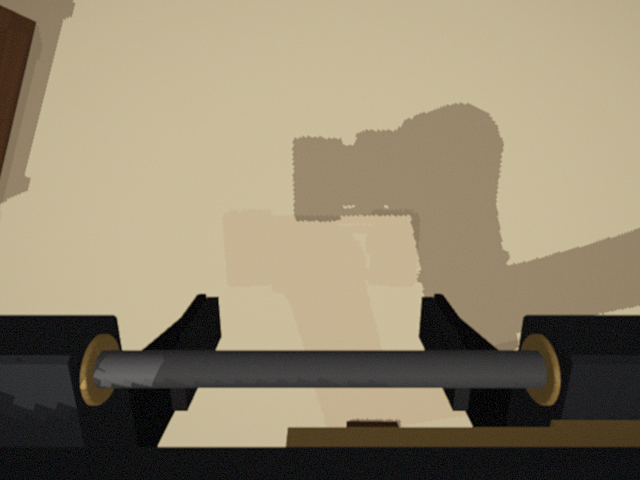

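The call was refused because every row needs all six keys. The wrist picture is unchanged, with the fingertips near (210,320) and (430,320).

Call:
{"name": "drive_tool", "arguments": {"deltas": [{"dx": -0.231,"dy": 0.231,"dz": 0,"wx": 0,"wy": 0,"wz": 0},{"dx": -0.231,"dy": 0.231,"dz": 0,"wx": 0,"wy": 0,"wz": 0},{"dx": -0.231,"dy": 0.231,"dz": 0,"wx": 0,"wy": 0,"wz": 0},{"dx": -0.231,"dy": 0.231,"dz": 0,"wx": 0,"wy": 0,"wz": 0},{"dx": -0.231,"dy": 0.231,"dz": 0,"wx": 0,"wy": 0,"wz": 0},{"dx": -0.231,"dy": 0.231,"dz": 0,"wx": 0,"wy": 0,"wz": 0},{"dx": -0.231,"dy": 0.231,"dz": 0,"wx": 0,"wy": 0,"wz": 0},{"dx": -0.231,"dy": 0.231,"dz": 0,"wx": 0,"wy": 0,"wz": 0},{"dx": -0.231,"dy": 0.231,"dz": 0,"wx": 0,"wy": 0,"wz": 0},{"dx": -0.231,"dy": 0.231,"dz": 0,"wx": 0,"wy": 0,"wz": 0}], "gripper": 1}}

```text
time_s: 1.2
tcp_pos: [0.3747, -0.2613, 0.2225]
ee_rot: [[-0.908, -0.419, -0.0], [-0.419, 0.908, -0.0], [0.0, 0.0, -1.0]]
wrist_force: [-0.4, 0.5, 0.1]
gripper_width: 0.998
```

```bash
python3 snap.py w2
```

```text
1.2 [ 0.3747 -0.2613  0.2225] 0.9982545008878149 [-0.3781  0.4904  0.0642]
```

View pics/w2.png

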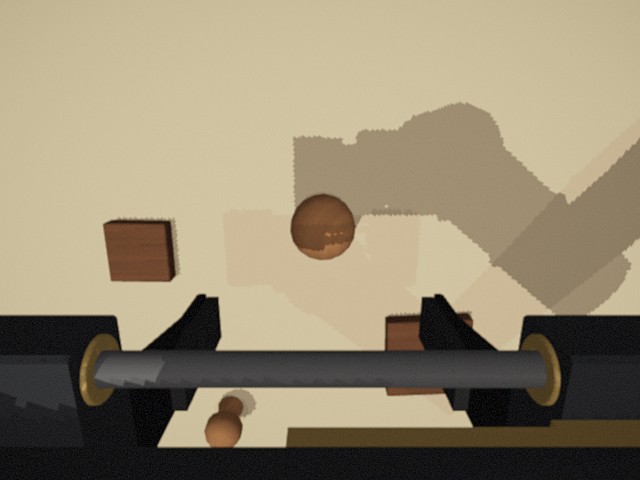

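The wrist view shows the large mushroom's cap centred near (323,227) with a radius of about 32 px. The small square stand is at (140,250), the small mushroom at (225,425), and part of the large square stand shows behind the right finger.

```bash
cat > wm.py <<'E'
import pickle
from h import *
from station import cams
def W(n):
    K,E=pickle.load(open(f'pics/{n}.pkl','rb'));return K,E,load(f'pics/{n}.png')
TOP=pose(cams.camera_model('top'))
def blob(im,uv,th=2.2,close=5):
    m=mask(im,th)
    if close: m=cv2.morphologyEx(m,cv2.MORPH_CLOSE,np.ones((close,close)))
    l=cv2.connectedComponents(m)[1];i=l[uv[1],uv[0]]
    b=(l==i).astype(np.uint8) if i else None
    cnt=max(cv2.findContours(b,cv2.RETR_EXTERNAL,cv2.CHAIN_APPROX_NONE)[0],key=cv2.contourArea)
    return b,cnt
E
python3 - <<'E'
from wm import *
K,E,im=W('w2')
for p in[(323,227),(330,240),(140,250),(172,250),(250,150),(450,150)]:print(p,im[p[1],p[0]])
for th in(1.7,1.9,2.1):
    b,c=blob(im,(323,215),th);(u,v),rad=cv2.minEnclosingCircle(c);print('ml',th,u,v,rad,cv2.boundingRect(c),cv2.fitEllipse(c))
    b,c2=blob(im,(140,250),th);print('ss',cv2.minAreaRect(c2),cv2.contourArea(c2))
cw=cv2.fitEllipse(blob(im,(323,215),1.9)[1])[0]
for z in(.045,.051,.058):print(z,plane(K,E,cw,z))
t0=load('pics/top0.png');ct=cv2.fitEllipse(blob(t0,(458,318),1.9)[1])[0];print(ct,plane(*TOP,ct,.05))
print(tri(ray(K,E,cw),ray(*TOP,ct)))
E
```

```text
(323, 227) [ 48  77 113]
(330, 240) [ 49  77 118]
(140, 250) [ 43  68 108]
(172, 250) [25 38 50]
(250, 150) [163 196 209]
(450, 150) [112 143 159]
ml 1.7 322.52630615234375 226.51315307617188 32.60721969604492 (291, 194, 64, 66) ((322.4556884765625, 226.64837646484375), (62.66606521606445, 64.35588836669922), 3.746760845184326)
ss ((139.0, 250.5), (59.0, 70.0), 90.0) 3772.0
ml 1.9 322.5879821777344 226.67181396484375 31.97774314880371 (292, 195, 63, 64) ((322.48834228515625, 226.72854614257812), (61.781837463378906, 63.21651840209961), 0.5915993452072144)
ss ((138.5, 250.5), (59.0, 69.0), 90.0) 3664.5
ml 2.1 322.4136047363281 226.60855102539062 31.714290618896484 (292, 195, 62, 64) ((322.4779968261719, 226.7500457763672), (60.97200393676758, 62.49857711791992), 1.6413164138793945)
ss ((139.0, 250.5), (59.0, 68.0), 90.0) 3578.0
0.045 [ 0.3758 -0.257   0.045 ]
0.051 [ 0.3745 -0.2576  0.051 ]
0.058 [ 0.3729 -0.2584  0.058 ]
(457.6984558105469, 318.38543701171875) [ 0.3753 -0.2586  0.05  ]
(array([ 0.3748, -0.2579,  0.0515]), np.float64(0.0010214314637571815))
```

```bash
python3 go.py 0.3745 -0.2578 0.032
```

```text
t 1.25 tcp [ 0.3746 -0.2615  0.2224] psi 114.71233276027355 j [-14.4414   5.4497 -21.9504   0.0058 -62.6246 -50.8489] w 0.9995700216154566 F [ 0.5458 -0.9366  0.2138]
delta [-0.0015  0.0034  0.1904] rot [ 0.01 -0.02  0.  ] rows>= 3.808451236571669
```

Call:
{"name": "drive_tool", "arguments": {"deltas": [{"dx": -0.0015,"dy": 0.0034,"dz": 0.04,"wx": 0,"wy": 0,"wz": 0},{"dx": -0.0015,"dy": 0.0034,"dz": 0.08,"wx": 0,"wy": 0,"wz": 0},{"dx": -0.0015,"dy": 0.0034,"dz": 0.11,"wx": 0,"wy": 0,"wz": 0},{"dx": -0.0015,"dy": 0.0034,"dz": 0.14,"wx": 0,"wy": 0,"wz": 0},{"dx": -0.0015,"dy": 0.0034,"dz": 0.16,"wx": 0,"wy": 0,"wz": 0},{"dx": -0.0015,"dy": 0.0034,"dz": 0.18,"wx": 0,"wy": 0,"wz": 0},{"dx": -0.0015,"dy": 0.0034,"dz": 0.19,"wx": 0,"wy": 0,"wz": 0},{"dx": -0.0015,"dy": 0.0034,"dz": 0.19,"wx": 0,"wy": 0,"wz": 0},{"dx": -0.0015,"dy": 0.0034,"dz": 0.19,"wx": 0,"wy": 0,"wz": 0}]}}

```text
time_s: 2.15
tcp_pos: [0.3753, -0.2577, 0.033]
ee_rot: [[-0.908, -0.419, 0.001], [-0.419, 0.908, -0.0], [-0.0, -0.001, -1.0]]
wrist_force: [-0.2, -0.3, 0.5]
gripper_width: 0.996
```

Call:
{"name": "drive_tool", "arguments": {"deltas": [{"dx": 0,"dy": 0,"dz": 0,"wx": 0,"wy": 0,"wz": 0},{"dx": 0,"dy": 0,"dz": 0,"wx": 0,"wy": 0,"wz": 0},{"dx": 0,"dy": 0,"dz": 0,"wx": 0,"wy": 0,"wz": 0},{"dx": 0,"dy": 0,"dz": 0,"wx": 0,"wy": 0,"wz": 0},{"dx": 0,"dy": 0,"dz": 0,"wx": 0,"wy": 0,"wz": 0},{"dx": 0,"dy": 0,"dz": 0,"wx": 0,"wy": 0,"wz": 0},{"dx": 0,"dy": 0,"dz": 0,"wx": 0,"wy": 0,"wz": 0},{"dx": 0,"dy": 0,"dz": 0,"wx": 0,"wy": 0,"wz": 0},{"dx": 0,"dy": 0,"dz": 0,"wx": 0,"wy": 0,"wz": 0},{"dx": 0,"dy": 0,"dz": 0,"wx": 0,"wy": 0,"wz": 0}], "gripper": 0.5}}

```text
time_s: 3.15
tcp_pos: [0.3752, -0.2571, 0.0328]
ee_rot: [[-0.908, -0.42, 0.0], [-0.42, 0.908, -0.0], [-0.0, -0.0, -1.0]]
wrist_force: [-0.6, 0.7, 3.9]
gripper_width: 0.608
```

Call:
{"name": "drive_tool", "arguments": {"deltas": [{"dx": 0,"dy": 0,"dz": -0.01,"wx": 0,"wy": 0,"wz": 0},{"dx": 0,"dy": 0,"dz": -0.03,"wx": 0,"wy": 0,"wz": 0},{"dx": 0,"dy": 0,"dz": -0.07,"wx": 0,"wy": 0,"wz": 0},{"dx": 0,"dy": 0,"dz": -0.11,"wx": 0,"wy": 0,"wz": 0},{"dx": 0,"dy": 0,"dz": -0.15,"wx": 0,"wy": 0,"wz": 0},{"dx": 0,"dy": 0,"dz": -0.17,"wx": 0,"wy": 0,"wz": 0},{"dx": 0,"dy": 0,"dz": -0.17,"wx": 0,"wy": 0,"wz": 0}], "gripper": 0.5}}

```text
time_s: 3.85
tcp_pos: [0.3764, -0.2576, 0.206]
ee_rot: [[-0.908, -0.42, 0.007], [-0.42, 0.908, -0.002], [-0.006, -0.005, -1.0]]
wrist_force: [-0.2, 0.2, -0.3]
gripper_width: 0.604
```

```bash
python3 snap.py w3;python3 go.py 0.512 -0.03 0.2 
```

```text
3.85 [ 0.3764 -0.2576  0.206 ] 0.6036133037723036 [-0.1679  0.1662 -0.2839]
t 3.9 tcp [ 0.3751 -0.2569  0.2036] psi 114.77677600755018 j [-13.8557   6.1221 -24.0665  -0.0359 -59.6462 -51.3493] w 0.6087466183694322 F [-0.4624  0.7231 -0.4455]
delta [-0.2194  0.1487  0.004 ] rot [-0.08  0.15  0.  ] rows>= 5.301439595585125
```

View pics/w3.png

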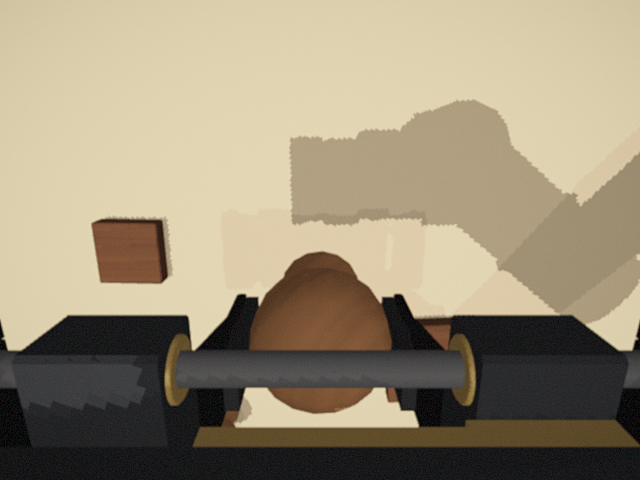

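The large mushroom is held upright between the fingers, with its foot visible at (320,265). The small square stand is at (130,250).

Call:
{"name": "drive_tool", "arguments": {"deltas": [{"dx": -0.044,"dy": 0.03,"dz": 0,"wx": 0,"wy": 0,"wz": 0},{"dx": -0.088,"dy": 0.06,"dz": 0,"wx": 0,"wy": 0,"wz": 0},{"dx": -0.13,"dy": 0.09,"dz": 0,"wx": 0,"wy": 0,"wz": 0},{"dx": -0.17,"dy": 0.12,"dz": 0,"wx": 0,"wy": 0,"wz": 0},{"dx": -0.2,"dy": 0.14,"dz": 0,"wx": 0,"wy": 0,"wz": 0},{"dx": -0.22,"dy": 0.149,"dz": 0,"wx": 0,"wy": 0,"wz": 0},{"dx": -0.22,"dy": 0.149,"dz": 0,"wx": 0,"wy": 0,"wz": 0},{"dx": -0.22,"dy": 0.149,"dz": 0,"wx": 0,"wy": 0,"wz": 0}], "gripper": 0.5}}

```text
time_s: 4.7
tcp_pos: [0.511, -0.0298, 0.2009]
ee_rot: [[-0.908, -0.419, -0.004], [-0.419, 0.908, -0.001], [0.004, 0.001, -1.0]]
wrist_force: [-0.5, -0.7, 0.4]
gripper_width: 0.61
```

```bash
python3 snap.py w4;python3 go.py 0.5 0 0.2
```

```text
4.7 [ 0.511  -0.0298  0.2009] 0.6095739844478927 [-0.5223 -0.726   0.4192]
t 4.75 tcp [ 0.5109 -0.0303  0.2013] psi 114.74247983907144 j [ 14.7865  12.125  -16.9633  -0.0247 -61.0973 -80.032 ] w 0.6056632911369296 F [0.1014 0.1082 0.0494]
delta [-0.0028  0.0321  0.0013] rot [ 0.05 -0.18  0.  ] rows>= 0.644457337721898
```

View pics/w4.png

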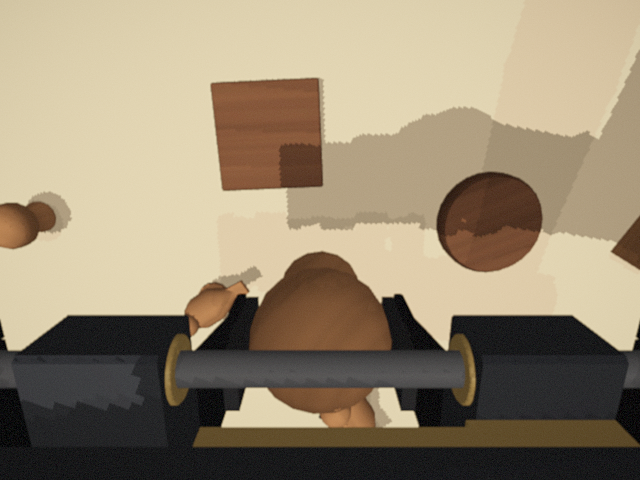

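The wrist view shows:
- **Large square stand:** corners near (211,84), (319,78), (322,186) and (222,190).
- **Large round stand:** top face around (492,222), with a dark side rim on its left.
- **Carvings:** the small bird at (215,303), the small mushroom at (20,225), and the held mushroom's foot at (320,265).

```bash
cat >> wm.py <<'E'
from scipy.optimize import least_squares
def circ(K,E,cnt,z,half=85):
    P=np.array([plane(K,E,p[0],z)[:2] for p in cnt])
    o=ray(K,E,(0,0))[0][:2]
    c=P.mean(0)
    for _ in range(5):
        d=c-o;a=np.abs(np.angle(np.exp(1j*(np.arctan2(*(P-c).T[::-1])-np.arctan2(d[1],d[0])))))
        Q=P[a<np.radians(half)]
        s=least_squares(lambda q:np.hypot(*(Q-q[:2]).T)-q[2],[*c,.04],loss='soft_l1',f_scale=.001);c=s.x[:2]
    return s.x,np.sqrt(np.mean(s.fun**2))
E
python3 - <<'E'
from wm import *
K,E,im=W('w4');t0=load('pics/top0.png')
b,c=blob(im,(492,210),1.8);print(cv2.boundingRect(c))
bt,ct=blob(t0,(278,287),1.9)
for z in(0.008,.013,.018,.023,.028):
    print(z,'w',circ(K,E,c,z),'top',circ(*TOP,ct,z))
b2,c2=blob(im,(260,130),1.8);ap=cv2.approxPolyDP(c2,6,True)[:,0];print(ap)
bt2,ct2=blob(t0,(375,278),1.9);apt=cv2.approxPolyDP(ct2,4,True)[:,0];print(apt)
o=im.copy();cv2.drawContours(o,[c,c2],-1,(0,255,0),1);cv2.imwrite('pics/o4.png',o)
o=cv2.resize(t0[230:330,230:430],None,fx=4,fy=4,interpolation=cv2.INTER_CUBIC);cv2.imwrite('pics/o4t.png',o)
E
```

```text
(438, 173, 104, 98)
0.008 w (array([0.4495, 0.112 , 0.0437]), np.float64(0.00030959768162037635)) top (array([0.4506, 0.1071, 0.0429]), np.float64(0.0005882624759913714))
0.013 w (array([0.4493, 0.1095, 0.0431]), np.float64(0.0003052537427481505)) top (array([0.4503, 0.1067, 0.0427]), np.float64(0.0005854587725290874))
0.018 w (array([0.4492, 0.1071, 0.0425]), np.float64(0.00030090983305742244)) top (array([0.4499, 0.1062, 0.0425]), np.float64(0.000582655200509495))
0.023 w (array([0.449 , 0.1046, 0.0418]), np.float64(0.00029656595170928873)) top (array([0.4496, 0.1058, 0.0423]), np.float64(0.0005798517567848375))
0.028 w (array([0.4488, 0.1021, 0.0412]), np.float64(0.0002922220985155868)) top (array([0.4492, 0.1053, 0.0421]), np.float64(0.0005770484448407184))
[[317  79]
 [212  84]
 [224 189]
 [321 184]]
[[383 253]
 [349 270]
 [366 304]
 [401 286]]
```

View pics/o4.png

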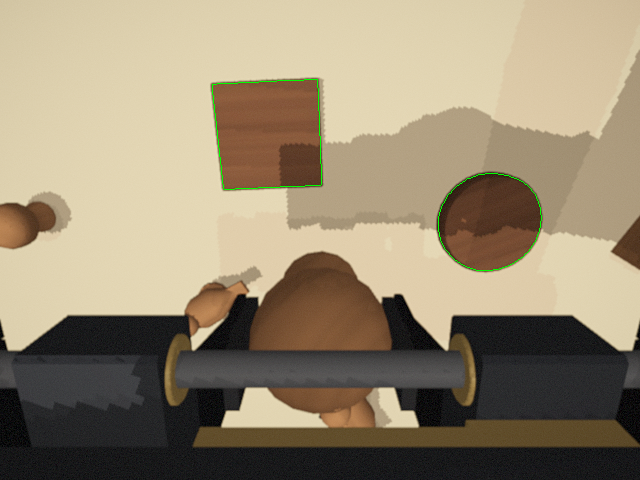

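View pics/o4t.png

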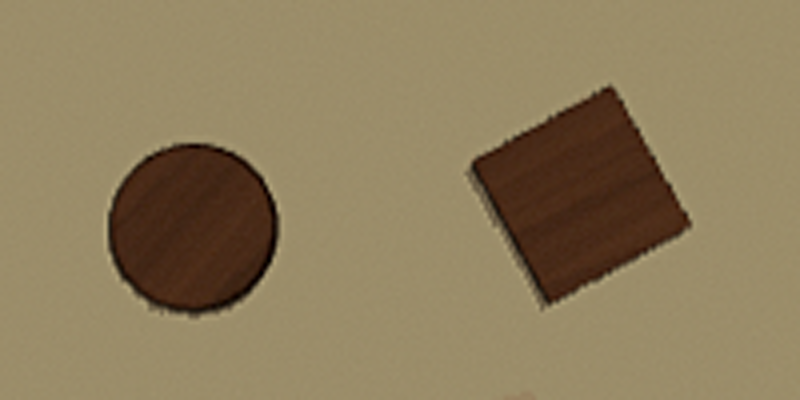

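The contours lie on both stands. The two views of the round stand agree at z≈0.020 (the text says 0.018), with its centre at (0.4493, 0.1066).

```bash
python3 go.py 0.4493 0.1066 0.056
```

```text
t 4.75 tcp [ 0.5109 -0.0303  0.2013] psi 114.74247983907144 j [ 14.7865  12.125  -16.9633  -0.0247 -61.0973 -80.032 ] w 0.6056632911369296 F [0.1014 0.1082 0.0494]
delta [-0.0018  0.15    0.1455] rot [ 0.05 -0.18  0.  ] rows>= 4.178566100336898
```

Call:
{"name": "drive_tool", "arguments": {"deltas": [{"dx": 0,"dy": 0.04,"dz": 0,"wx": 0,"wy": 0,"wz": 0},{"dx": 0,"dy": 0.08,"dz": 0,"wx": 0,"wy": 0,"wz": 0},{"dx": -0.0015,"dy": 0.12,"dz": 0,"wx": 0,"wy": 0,"wz": 0},{"dx": -0.0015,"dy": 0.15,"dz": 0.03,"wx": 0,"wy": 0,"wz": 0},{"dx": -0.0015,"dy": 0.15,"dz": 0.06,"wx": 0,"wy": 0,"wz": 0},{"dx": -0.0015,"dy": 0.15,"dz": 0.09,"wx": 0,"wy": 0,"wz": 0},{"dx": -0.0015,"dy": 0.15,"dz": 0.12,"wx": 0,"wy": 0,"wz": 0},{"dx": -0.0015,"dy": 0.15,"dz": 0.135,"wx": 0,"wy": 0,"wz": 0},{"dx": -0.0015,"dy": 0.15,"dz": 0.143,"wx": 0,"wy": 0,"wz": 0},{"dx": -0.0015,"dy": 0.15,"dz": 0.145,"wx": 0,"wy": 0,"wz": 0},{"dx": -0.0015,"dy": 0.15,"dz": 0.145,"wx": 0,"wy": 0,"wz": 0}], "gripper": 0.5}}

```text
time_s: 5.85
tcp_pos: [0.4509, 0.1068, 0.058]
ee_rot: [[-0.908, -0.419, 0.001], [-0.419, 0.908, 0.0], [-0.001, -0.0, -1.0]]
wrist_force: [-0.1, 0.4, -0.1]
gripper_width: 0.607
```

Call:
{"name": "drive_tool", "arguments": {"deltas": [{"dx": 0,"dy": 0,"dz": 0.002,"wx": 0,"wy": 0,"wz": 0},{"dx": 0,"dy": 0,"dz": 0.003,"wx": 0,"wy": 0,"wz": 0},{"dx": 0,"dy": 0,"dz": 0.004,"wx": 0,"wy": 0,"wz": 0},{"dx": 0,"dy": 0,"dz": 0.004,"wx": 0,"wy": 0,"wz": 0},{"dx": 0,"dy": 0,"dz": 0.004,"wx": 0,"wy": 0,"wz": 0}], "gripper": 0.5}}

```text
time_s: 6.35
tcp_pos: [0.4506, 0.1074, 0.0537]
ee_rot: [[-0.908, -0.42, 0.0], [-0.42, 0.908, 0.0], [-0.0, 0.0, -1.0]]
wrist_force: [-0.1, 1.0, -0.9]
gripper_width: 0.605
```

Call:
{"name": "drive_tool", "arguments": {"deltas": [{"dx": 0.001,"dy": 0,"dz": 0.001,"wx": 0,"wy": 0,"wz": 0},{"dx": 0.001,"dy": 0,"dz": 0.002,"wx": 0,"wy": 0,"wz": 0},{"dx": 0.001,"dy": 0,"dz": 0.002,"wx": 0,"wy": 0,"wz": 0},{"dx": 0.001,"dy": 0,"dz": 0.002,"wx": 0,"wy": 0,"wz": 0}], "gripper": 0.5}}

```text
time_s: 6.75
tcp_pos: [0.4497, 0.1069, 0.0515]
ee_rot: [[-0.908, -0.419, -0.0], [-0.419, 0.908, -0.0], [0.0, -0.0, -1.0]]
wrist_force: [-0.1, 0.4, -1.1]
gripper_width: 0.608
```

Call:
{"name": "drive_tool", "arguments": {"deltas": [{"dx": 0,"dy": 0,"dz": 0.0005,"wx": 0,"wy": 0,"wz": 0},{"dx": 0,"dy": 0,"dz": 0.001,"wx": 0,"wy": 0,"wz": 0},{"dx": 0,"dy": 0,"dz": 0.001,"wx": 0,"wy": 0,"wz": 0}], "gripper": 0.5}}

```text
time_s: 7.05
tcp_pos: [0.4498, 0.1069, 0.0508]
ee_rot: [[-0.908, -0.42, 0.0], [-0.42, 0.908, 0.0], [-0.0, -0.0, -1.0]]
wrist_force: [-1.0, 0.4, 1.4]
gripper_width: 0.609
```

Call:
{"name": "drive_tool", "arguments": {"deltas": [{"dx": 0,"dy": 0,"dz": 0.0005,"wx": 0,"wy": 0,"wz": 0},{"dx": 0,"dy": 0,"dz": 0.0005,"wx": 0,"wy": 0,"wz": 0}], "gripper": 0.5}}

```text
time_s: 7.25
tcp_pos: [0.4498, 0.1069, 0.0508]
ee_rot: [[-0.908, -0.42, 0.0], [-0.42, 0.908, -0.0], [-0.0, -0.0, -1.0]]
wrist_force: [-2.5, -0.4, 6.6]
gripper_width: 0.606
```

Call:
{"name": "drive_tool", "arguments": {"deltas": [{"dx": 0,"dy": 0,"dz": 0,"wx": 0,"wy": 0,"wz": 0},{"dx": 0,"dy": 0,"dz": 0,"wx": 0,"wy": 0,"wz": 0},{"dx": 0,"dy": 0,"dz": 0,"wx": 0,"wy": 0,"wz": 0},{"dx": 0,"dy": 0,"dz": 0,"wx": 0,"wy": 0,"wz": 0},{"dx": 0,"dy": 0,"dz": 0,"wx": 0,"wy": 0,"wz": 0},{"dx": 0,"dy": 0,"dz": 0,"wx": 0,"wy": 0,"wz": 0},{"dx": 0,"dy": 0,"dz": 0,"wx": 0,"wy": 0,"wz": 0},{"dx": 0,"dy": 0,"dz": 0,"wx": 0,"wy": 0,"wz": 0}], "gripper": 1}}

```text
time_s: 8.05
tcp_pos: [0.4497, 0.1069, 0.05]
ee_rot: [[-0.908, -0.419, -0.0], [-0.419, 0.908, -0.0], [0.0, 0.0, -1.0]]
wrist_force: [-0.2, -0.5, -0.4]
gripper_width: 0.997
```

Call:
{"name": "drive_tool", "arguments": {"deltas": [{"dx": 0,"dy": 0,"dz": -0.02,"wx": 0,"wy": 0,"wz": 0},{"dx": 0,"dy": 0,"dz": -0.06,"wx": 0,"wy": 0,"wz": 0},{"dx": 0,"dy": 0,"dz": -0.11,"wx": 0,"wy": 0,"wz": 0},{"dx": 0,"dy": 0,"dz": -0.15,"wx": 0,"wy": 0,"wz": 0},{"dx": 0,"dy": 0,"dz": -0.17,"wx": 0,"wy": 0,"wz": 0},{"dx": 0,"dy": 0,"dz": -0.17,"wx": 0,"wy": 0,"wz": 0},{"dx": 0,"dy": 0,"dz": -0.17,"wx": 0,"wy": 0,"wz": 0}], "gripper": 1}}

```text
time_s: 8.75
tcp_pos: [0.4492, 0.1068, 0.2198]
ee_rot: [[-0.908, -0.419, -0.0], [-0.419, 0.908, 0.001], [0.0, 0.001, -1.0]]
wrist_force: [0.0, -0.3, -0.0]
gripper_width: 0.998
```

```bash
python3 snap.py w5;python3 go.py 0.665 0.07 0.22 
```

```text
8.75 [0.4492 0.1068 0.2198] 0.9981450860788568 [ 0.048  -0.328  -0.0293]
t 8.8 tcp [0.4488 0.1066 0.219 ] psi 114.77855965395666 j [ 33.5974   6.1337 -21.6662  -0.0431 -62.3143 -98.7987] w 0.9993621966495869 F [ 0.1128  0.6843 -0.2452]
delta [-0.181  -0.1238 -0.0014] rot [ 0.02 -0.12  0.  ] rows>= 4.38505350789158
```

View pics/w5.png

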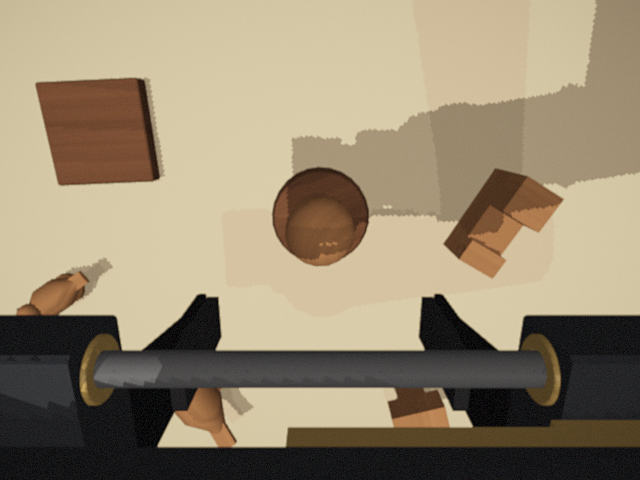

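The large mushroom now stands on the round stand at (320,215). The large square stand is at (98,130), and the large bird sits behind the gripper at (208,415). Next is the large bird.

Call:
{"name": "drive_tool", "arguments": {"deltas": [{"dx": -0.04,"dy": -0.03,"dz": 0,"wx": 0,"wy": 0,"wz": -8},{"dx": -0.08,"dy": -0.06,"dz": 0,"wx": 0,"wy": 0,"wz": -16},{"dx": -0.12,"dy": -0.09,"dz": 0,"wx": 0,"wy": 0,"wz": -24},{"dx": -0.16,"dy": -0.11,"dz": 0,"wx": 0,"wy": 0,"wz": -32},{"dx": -0.181,"dy": -0.124,"dz": 0,"wx": 0,"wy": 0,"wz": -36},{"dx": -0.181,"dy": -0.124,"dz": 0,"wx": 0,"wy": 0,"wz": -36},{"dx": -0.181,"dy": -0.124,"dz": 0,"wx": 0,"wy": 0,"wz": -36},{"dx": -0.181,"dy": -0.124,"dz": 0,"wx": 0,"wy": 0,"wz": -36}], "gripper": 1}}

```text
time_s: 9.6
tcp_pos: [0.6648, 0.0702, 0.219]
ee_rot: [[-0.488, -0.873, -0.002], [-0.873, 0.488, -0.001], [0.002, 0.002, -1.0]]
wrist_force: [-1.2, 0.4, 0.2]
gripper_width: 1.001
```

```bash
python3 snap.py w6
```

```text
9.6 [0.6648 0.0702 0.219 ] 1.0009463838527763 [-1.173   0.4422  0.2109]
```

View pics/w6.png

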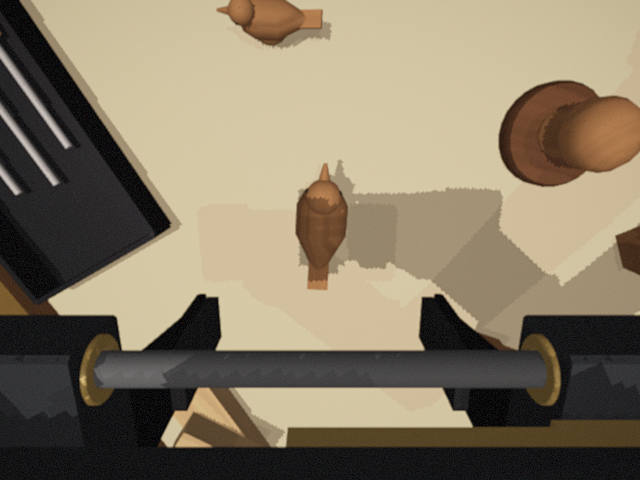

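The wrist view shows the large bird with its beak at (324,165), tail at (317,289) and body about (322,222), almost in line with the tool. The small bird is at (270,15).

```bash
python3 - <<'E'
from wm import *
K,E,im=W('w6')
b,c=blob(im,(322,222),1.9,3)
# extent per row
for v in range(160,294,4):
    xs=np.nonzero(b[v])[0]
    if len(xs):
        p=plane(K,E,(xs[0],v),.038);q=plane(K,E,(xs[-1]+1,v),.038)
        print(v,xs[0],xs[-1],'w %.1f'%(1e3*np.linalg.norm(p-q)),'mid',(p+q)[:2]/2)
t0=load('pics/top0.png')
def ends(b):
    ys,xs=np.nonzero(b);P=np.stack([xs,ys],1).astype(float);m=P.mean(0)
    d=cv2.PCACompute(P,mean=None)[1][0];t=(P-m)@d
    return P[t.argmax()],P[t.argmin()]
bt,ct=blob(t0,(291,184),1.9,3);print(ends(bt))
# beak & tail triangulation
b1=ends(bt);
beak=max(b1,key=lambda p:p[0]);tail=min(b1,key=lambda p:p[0])
print('beak',tri(ray(*TOP,beak),ray(K,E,(324,165))),'tail',tri(ray(*TOP,tail),ray(K,E,(317,289))))
E
```

```text
168 323 326 w 3.3 mid [0.6371 0.0333]
172 322 327 w 5.0 mid [0.6387 0.0361]
176 320 328 w 7.5 mid [0.6406 0.0388]
180 319 329 w 9.2 mid [0.6422 0.0417]
184 313 334 w 18.4 mid [0.6442 0.0444]
188 309 337 w 24.4 mid [0.6462 0.0471]
192 307 339 w 27.8 mid [0.6478 0.0501]
196 302 341 w 33.8 mid [0.6506 0.0524]
200 300 343 w 37.3 mid [0.6523 0.0554]
204 298 345 w 40.8 mid [0.6539 0.0584]
208 298 346 w 41.8 mid [0.6552 0.0616]
212 297 346 w 42.7 mid [0.6573 0.0644]
216 297 345 w 42.0 mid [0.6594 0.0673]
220 297 345 w 42.1 mid [0.6611 0.0704]
224 297 345 w 42.3 mid [0.6628 0.0734]
228 297 345 w 42.4 mid [0.6645 0.0765]
232 297 344 w 41.6 mid [0.6666 0.0794]
236 298 343 w 40.0 mid [0.6684 0.0826]
240 300 341 w 36.6 mid [0.6702 0.0857]
244 302 339 w 33.3 mid [0.6719 0.0889]
248 304 336 w 29.0 mid [0.6741 0.0919]
252 306 333 w 24.6 mid [0.6763 0.0949]
256 307 331 w 22.1 mid [0.6785 0.0979]
260 309 328 w 17.7 mid [0.6807 0.1009]
264 309 327 w 16.9 mid [0.6829 0.104 ]
268 309 327 w 16.9 mid [0.6847 0.1073]
272 309 327 w 17.0 mid [0.6866 0.1106]
276 309 326 w 16.1 mid [0.6888 0.1137]
280 308 326 w 17.1 mid [0.6911 0.1168]
284 308 326 w 17.1 mid [0.693  0.1202]
288 310 326 w 15.4 mid [0.6941 0.124 ]
(array([310., 193.]), array([271., 168.]))
beak (array([0.6364, 0.0311, 0.0669]), np.float64(0.006084684196529736)) tail (array([0.6904, 0.1133, 0.07  ]), np.float64(0.00268342831564483))
```

```bash
python3 go.py 0.6611 0.0704 0.019 147.3
```

```text
t 9.65 tcp [0.6649 0.0704 0.2197] psi 150.80790801176792 j [ 19.8664  26.465    7.067   -0.0111 -70.6744 -49.0548] w 0.9999518994006008 F [ 0.4558 -0.2708  0.3542]
delta [0.0016 0.0031 0.2007] rot [ 0.05 -0.05  3.51] rows>= 4.015096826270909
```

Call:
{"name": "drive_tool", "arguments": {"deltas": [{"dx": 0.0016,"dy": 0.003,"dz": 0.02,"wx": 0,"wy": 0,"wz": 3.5},{"dx": 0.0016,"dy": 0.003,"dz": 0.06,"wx": 0,"wy": 0,"wz": 3.5},{"dx": 0.0016,"dy": 0.003,"dz": 0.1,"wx": 0,"wy": 0,"wz": 3.5},{"dx": 0.0016,"dy": 0.003,"dz": 0.13,"wx": 0,"wy": 0,"wz": 3.5},{"dx": 0.0016,"dy": 0.003,"dz": 0.155,"wx": 0,"wy": 0,"wz": 3.5},{"dx": 0.0016,"dy": 0.003,"dz": 0.175,"wx": 0,"wy": 0,"wz": 3.5},{"dx": 0.0016,"dy": 0.003,"dz": 0.19,"wx": 0,"wy": 0,"wz": 3.5},{"dx": 0.0016,"dy": 0.003,"dz": 0.2,"wx": 0,"wy": 0,"wz": 3.5},{"dx": 0.0016,"dy": 0.003,"dz": 0.2,"wx": 0,"wy": 0,"wz": 3.5},{"dx": 0.0016,"dy": 0.003,"dz": 0.2,"wx": 0,"wy": 0,"wz": 3.5}], "gripper": 1}}

```text
time_s: 10.65
tcp_pos: [0.6631, 0.0705, 0.021]
ee_rot: [[-0.54, -0.842, 0.002], [-0.842, 0.54, 0.0], [-0.001, -0.001, -1.0]]
wrist_force: [0.5, 0.1, 0.3]
gripper_width: 1.001
```

Call:
{"name": "drive_tool", "arguments": {"deltas": [{"dx": 0,"dy": 0,"dz": 0,"wx": 0,"wy": 0,"wz": 0},{"dx": 0,"dy": 0,"dz": 0,"wx": 0,"wy": 0,"wz": 0},{"dx": 0,"dy": 0,"dz": 0,"wx": 0,"wy": 0,"wz": 0},{"dx": 0,"dy": 0,"dz": 0,"wx": 0,"wy": 0,"wz": 0},{"dx": 0,"dy": 0,"dz": 0,"wx": 0,"wy": 0,"wz": 0},{"dx": 0,"dy": 0,"dz": 0,"wx": 0,"wy": 0,"wz": 0},{"dx": 0,"dy": 0,"dz": 0,"wx": 0,"wy": 0,"wz": 0},{"dx": 0,"dy": 0,"dz": 0,"wx": 0,"wy": 0,"wz": 0},{"dx": 0,"dy": 0,"dz": 0,"wx": 0,"wy": 0,"wz": 0},{"dx": 0,"dy": 0,"dz": 0,"wx": 0,"wy": 0,"wz": 0}], "gripper": 0.4}}

```text
time_s: 11.65
tcp_pos: [0.6626, 0.0703, 0.0201]
ee_rot: [[-0.54, -0.842, 0.0], [-0.842, 0.54, -0.0], [0.0, -0.0, -1.0]]
wrist_force: [0.4, 0.6, -0.1]
gripper_width: 0.495
```

```bash
python3 - <<'E'
from wm import *
# large square stand from w4,w5 corners
A=np.array([(319,78),(211,84),(222,190),(322,186)],float);B=np.array([(139,79),(37,84),(58,185),(158,180)],float)
def refine(im,pts):
    g=cv2.cvtColor(im,cv2.COLOR_BGR2GRAY)
    return cv2.cornerSubPix(g,pts.astype(np.float32).reshape(-1,1,2),(5,5),(-1,-1),(3,30,.01)).reshape(-1,2)
KA,EA,ia=W('w4');KB,EB,ib=W('w5')
A2=refine(ia,A);B2=refine(ib,B);print(A2,B2)
P=[]
for a,b in zip(A2,B2):
    t=tri(ray(KA,EA,a),ray(KB,EB,b));print(t);P.append(t[0])
P=np.array(P);print('centre',P.mean(0),'sides',np.linalg.norm(P-np.roll(P,1,0),axis=1))
for K,E,X in((KA,EA,A2),(KB,EB,B2)):print(np.mean([plane(K,E,p,.018) for p in X],0))
E
```

```text
[[318.6394  77.5893]
 [210.3053  82.7553]
 [222.268  190.0022]
 [322.3006 185.7481]] [[142.6171  78.7427]
 [ 34.8311  82.5885]
 [ 58.5021 184.7538]
 [158.9857 178.1961]]
(array([ 0.4043, -0.0786,  0.0069]), np.float64(0.0009397910632285127))
(array([ 0.444 , -0.1541,  0.0178]), np.float64(2.64971642983588e-05))
(array([ 0.5193, -0.1155,  0.0173]), np.float64(8.102543925409394e-06))
(array([ 0.4811, -0.0396,  0.0043]), np.float64(0.002333425081786985))
centre [ 0.4622 -0.097   0.0116] sides [0.0862 0.086  0.0846 0.086 ]
[ 0.4621 -0.097   0.018 ]
[ 0.4607 -0.0947  0.018 ]
```

Call:
{"name": "drive_tool", "arguments": {"deltas": [{"dx": 0,"dy": 0,"dz": -0.01,"wx": 0,"wy": 0,"wz": 0},{"dx": 0,"dy": 0,"dz": -0.03,"wx": 0,"wy": 0,"wz": 0},{"dx": 0,"dy": 0,"dz": -0.07,"wx": 0,"wy": 0,"wz": 0},{"dx": 0,"dy": 0,"dz": -0.11,"wx": 0,"wy": 0,"wz": 0},{"dx": 0,"dy": 0,"dz": -0.15,"wx": 0,"wy": 0,"wz": 0},{"dx": 0,"dy": 0,"dz": -0.16,"wx": 0,"wy": 0,"wz": 0},{"dx": 0,"dy": 0,"dz": -0.16,"wx": 0,"wy": 0,"wz": 0}], "gripper": 0.4}}

```text
time_s: 12.35
tcp_pos: [0.6635, 0.0706, 0.183]
ee_rot: [[-0.54, -0.842, 0.005], [-0.842, 0.54, 0.002], [-0.004, -0.003, -1.0]]
wrist_force: [0.3, 1.0, -1.1]
gripper_width: 0.497
```

```bash
python3 go.py 0.4621 -0.0970 0.044
```

```text
t 12.35 tcp [0.6635 0.0706 0.183 ] psi 147.29968800399752 j [ 19.9337  27.5292   3.4509   0.0009 -65.6103 -52.6339] w 0.4973538665369158 F [ 0.2744  1.0439 -1.1386]
delta [0.2505 0.0794 0.1377] rot [-0.19  0.25  0.  ] rows>= 5.932936770208666
```

Call:
{"name": "drive_tool", "arguments": {"deltas": [{"dx": 0.04,"dy": 0.013,"dz": 0,"wx": 0,"wy": 0,"wz": 0},{"dx": 0.085,"dy": 0.026,"dz": 0,"wx": 0,"wy": 0,"wz": 0},{"dx": 0.13,"dy": 0.04,"dz": 0,"wx": 0,"wy": 0,"wz": 0},{"dx": 0.17,"dy": 0.054,"dz": 0,"wx": 0,"wy": 0,"wz": 0},{"dx": 0.21,"dy": 0.066,"dz": 0.01,"wx": 0,"wy": 0,"wz": 0},{"dx": 0.235,"dy": 0.075,"dz": 0.03,"wx": 0,"wy": 0,"wz": 0},{"dx": 0.249,"dy": 0.079,"dz": 0.06,"wx": 0,"wy": 0,"wz": 0},{"dx": 0.249,"dy": 0.079,"dz": 0.09,"wx": 0,"wy": 0,"wz": 0},{"dx": 0.249,"dy": 0.079,"dz": 0.115,"wx": 0,"wy": 0,"wz": 0},{"dx": 0.249,"dy": 0.079,"dz": 0.13,"wx": 0,"wy": 0,"wz": 0},{"dx": 0.249,"dy": 0.079,"dz": 0.136,"wx": 0,"wy": 0,"wz": 0},{"dx": 0.249,"dy": 0.079,"dz": 0.136,"wx": 0,"wy": 0,"wz": 0},{"dx": 0.249,"dy": 0.079,"dz": 0.136,"wx": 0,"wy": 0,"wz": 0}], "gripper": 0.4}}

```text
time_s: 13.65
tcp_pos: [0.4617, -0.0965, 0.0442]
ee_rot: [[-0.54, -0.842, -0.0], [-0.842, 0.54, -0.0], [0.0, -0.0, -1.0]]
wrist_force: [0.3, -0.2, -0.7]
gripper_width: 0.494
```

```bash
python3 go.py 0.4621 -0.0970 0.039; python3 snap.py w7
```

```text
t 13.65 tcp [ 0.4617 -0.0965  0.0442] psi 147.30944069772605 j [  7.9961  20.1488 -33.6411   0.0096 -36.2142 -40.6944] w 0.49370037562157026 F [ 0.3071 -0.1545 -0.7207]
delta [ 0.0002 -0.0006  0.0052] rot [-0.   -0.01 -0.  ] rows>= 0.10374814632803736
13.65 [ 0.4617 -0.0965  0.0442] 0.49370037562157026 [ 0.3071 -0.1545 -0.7207]
```

View pics/w7.png

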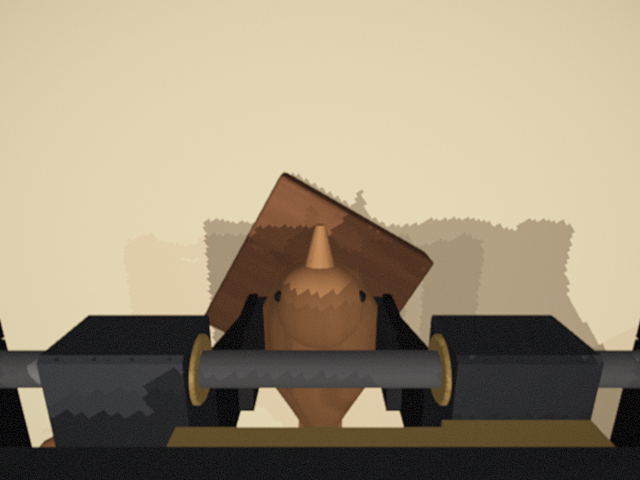

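The held bird's head is at (320,290), upright and centred over the square stand. I'll lower it slowly now.

Call:
{"name": "drive_tool", "arguments": {"deltas": [{"dx": 0,"dy": 0,"dz": 0.002,"wx": 0,"wy": 0,"wz": 0},{"dx": 0,"dy": 0,"dz": 0.004,"wx": 0,"wy": 0,"wz": 0},{"dx": 0,"dy": 0,"dz": 0.005,"wx": 0,"wy": 0,"wz": 0},{"dx": 0,"dy": 0,"dz": 0.005,"wx": 0,"wy": 0,"wz": 0},{"dx": 0,"dy": 0,"dz": 0.005,"wx": 0,"wy": 0,"wz": 0}], "gripper": 0.4}}

```text
time_s: 14.2
tcp_pos: [0.4616, -0.0966, 0.0391]
ee_rot: [[-0.54, -0.841, 0.0], [-0.841, 0.54, 0.0], [-0.0, -0.0, -1.0]]
wrist_force: [-0.2, 0.2, 0.2]
gripper_width: 0.494
```

Call:
{"name": "drive_tool", "arguments": {"deltas": [{"dx": 0,"dy": 0,"dz": 0.0005,"wx": 0,"wy": 0,"wz": 0},{"dx": 0,"dy": 0,"dz": 0.001,"wx": 0,"wy": 0,"wz": 0},{"dx": 0,"dy": 0,"dz": 0.001,"wx": 0,"wy": 0,"wz": 0}], "gripper": 0.4}}

```text
time_s: 14.5
tcp_pos: [0.4616, -0.0966, 0.038]
ee_rot: [[-0.54, -0.841, -0.0], [-0.841, 0.54, 0.0], [0.0, 0.0, -1.0]]
wrist_force: [-0.3, 0.1, -1.1]
gripper_width: 0.497
```

Call:
{"name": "drive_tool", "arguments": {"deltas": [{"dx": 0,"dy": 0,"dz": 0.0005,"wx": 0,"wy": 0,"wz": 0},{"dx": 0,"dy": 0,"dz": 0.0005,"wx": 0,"wy": 0,"wz": 0},{"dx": 0,"dy": 0,"dz": 0.0005,"wx": 0,"wy": 0,"wz": 0}], "gripper": 0.4}}

```text
time_s: 14.8
tcp_pos: [0.4616, -0.0966, 0.038]
ee_rot: [[-0.54, -0.842, 0.0], [-0.842, 0.54, -0.0], [-0.0, -0.0, -1.0]]
wrist_force: [-1.2, 1.2, 5.3]
gripper_width: 0.499
```

Contact at 5 N and the height I expected, so I'll release it.

Call:
{"name": "drive_tool", "arguments": {"deltas": [{"dx": 0,"dy": 0,"dz": 0,"wx": 0,"wy": 0,"wz": 0},{"dx": 0,"dy": 0,"dz": 0,"wx": 0,"wy": 0,"wz": 0},{"dx": 0,"dy": 0,"dz": 0,"wx": 0,"wy": 0,"wz": 0},{"dx": 0,"dy": 0,"dz": 0,"wx": 0,"wy": 0,"wz": 0},{"dx": 0,"dy": 0,"dz": 0,"wx": 0,"wy": 0,"wz": 0},{"dx": 0,"dy": 0,"dz": 0,"wx": 0,"wy": 0,"wz": 0},{"dx": 0,"dy": 0,"dz": 0,"wx": 0,"wy": 0,"wz": 0},{"dx": 0,"dy": 0,"dz": 0,"wx": 0,"wy": 0,"wz": 0},{"dx": 0,"dy": 0,"dz": 0,"wx": 0,"wy": 0,"wz": 0}], "gripper": 1}}

```text
time_s: 15.7
tcp_pos: [0.4616, -0.0966, 0.0376]
ee_rot: [[-0.54, -0.842, 0.0], [-0.842, 0.54, -0.0], [-0.0, -0.0, -1.0]]
wrist_force: [0.1, 0.6, -0.1]
gripper_width: 0.993
```

Call:
{"name": "drive_tool", "arguments": {"deltas": [{"dx": 0,"dy": 0,"dz": -0.02,"wx": 0,"wy": 0,"wz": 0},{"dx": 0,"dy": 0,"dz": -0.06,"wx": 0,"wy": 0,"wz": 0},{"dx": 0,"dy": 0,"dz": -0.11,"wx": 0,"wy": 0,"wz": 0},{"dx": 0,"dy": 0,"dz": -0.15,"wx": 0,"wy": 0,"wz": 0},{"dx": 0,"dy": 0,"dz": -0.18,"wx": 0,"wy": 0,"wz": 0},{"dx": 0,"dy": 0,"dz": -0.18,"wx": 0,"wy": 0,"wz": 0},{"dx": 0,"dy": 0,"dz": -0.18,"wx": 0,"wy": 0,"wz": 0}], "gripper": 1}}

```text
time_s: 16.4
tcp_pos: [0.4614, -0.0964, 0.2179]
ee_rot: [[-0.541, -0.841, 0.001], [-0.841, 0.541, 0.001], [-0.001, -0.001, -1.0]]
wrist_force: [-0.2, 0.0, -0.3]
gripper_width: 1.003
```

```bash
python3 snap.py w8;python3 go.py 0.619 -0.0875 0.22 60
```

```text
16.4 [ 0.4614 -0.0964  0.2179] 1.0033690890079912 [-0.1504  0.0126 -0.2688]
t 16.45 tcp [ 0.4608 -0.0965  0.2168] psi 147.27888255668736 j [  7.993    7.194  -20.7504  -0.0408 -62.1251 -40.695 ] w 1.0006963037816843 F [-0.268   0.1631  0.0454]
delta [-0.093  -0.1282 -0.0034] rot [ 0.05 -0.07 87.28] rows>= 10.160526481905038
```

View pics/w8.png

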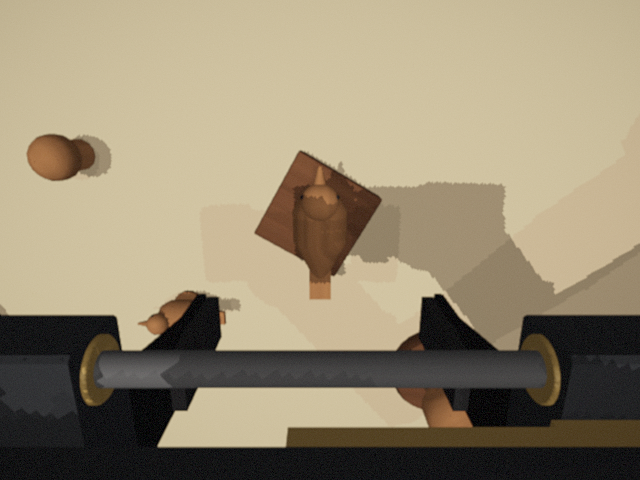

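The large bird stands upright on the square stand at (320,215). Next is the small bird, for which I'm turning about 88°.

Call:
{"name": "drive_tool", "arguments": {"deltas": [{"dx": -0.02,"dy": -0.03,"dz": 0,"wx": 0,"wy": 0,"wz": 8},{"dx": -0.04,"dy": -0.06,"dz": 0,"wx": 0,"wy": 0,"wz": 16},{"dx": -0.06,"dy": -0.09,"dz": 0,"wx": 0,"wy": 0,"wz": 24},{"dx": -0.08,"dy": -0.11,"dz": 0,"wx": 0,"wy": 0,"wz": 32},{"dx": -0.093,"dy": -0.128,"dz": 0,"wx": 0,"wy": 0,"wz": 40},{"dx": -0.093,"dy": -0.128,"dz": 0,"wx": 0,"wy": 0,"wz": 48},{"dx": -0.093,"dy": -0.128,"dz": 0,"wx": 0,"wy": 0,"wz": 56},{"dx": -0.093,"dy": -0.128,"dz": 0,"wx": 0,"wy": 0,"wz": 64},{"dx": -0.093,"dy": -0.128,"dz": 0,"wx": 0,"wy": 0,"wz": 72},{"dx": -0.093,"dy": -0.128,"dz": 0,"wx": 0,"wy": 0,"wz": 80},{"dx": -0.093,"dy": -0.128,"dz": 0,"wx": 0,"wy": 0,"wz": 88},{"dx": -0.093,"dy": -0.128,"dz": 0,"wx": 0,"wy": 0,"wz": 88},{"dx": -0.093,"dy": -0.128,"dz": 0,"wx": 0,"wy": 0,"wz": 88}], "gripper": 1}}

```text
time_s: 17.75
tcp_pos: [0.619, -0.0875, 0.216]
ee_rot: [[-0.861, 0.508, -0.003], [0.508, 0.861, -0.0], [0.002, -0.002, -1.0]]
wrist_force: [0.4, 0.6, -0.7]
gripper_width: 0.999
```

```bash
python3 snap.py w9
```

```text
17.75 [ 0.619  -0.0875  0.216 ] 0.9992473560255524 [ 0.4231  0.6084 -0.6687]
```

View pics/w9.png

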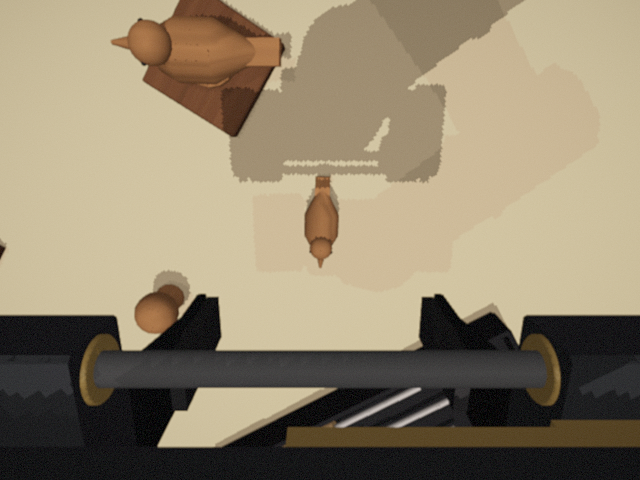

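The small bird's tail is at (323,178), its body about (321,218) and its beak at (320,266). It's nearly aligned with the tool, and the small mushroom is at (158,308).

```bash
python3 - <<'E'
from wm import *
K,E,im=W('w9')
b,c=blob(im,(321,220),1.9,3)
for v in range(174,270,3):
    xs=np.nonzero(b[v])[0]
    if len(xs):
        p=plane(K,E,(xs[0],v),.027);q=plane(K,E,(xs[-1]+1,v),.027)
        print(v,xs[0],xs[-1],'w %.1f'%(1e3*np.linalg.norm(p-q)),'mid',(p+q)[:2]/2)
# height of large bird etc: small mushroom tri
t0=load('pics/top0.png')
b,cm=blob(im,(155,312),1.9,3);print(cv2.boundingRect(cm))
E
python3 go.py 0.6215 -0.089 0.008
```

```text
177 317 328 w 10.2 mid [ 0.5867 -0.0657]
180 316 328 w 11.1 mid [ 0.5887 -0.0674]
183 316 328 w 11.1 mid [ 0.5909 -0.0687]
186 316 328 w 11.2 mid [ 0.5931 -0.07  ]
189 316 329 w 12.0 mid [ 0.5956 -0.0709]
192 316 328 w 11.2 mid [ 0.5976 -0.0726]
195 315 329 w 13.0 mid [ 0.5998 -0.0739]
198 314 329 w 13.8 mid [ 0.6019 -0.0756]
201 312 331 w 17.3 mid [ 0.6041 -0.0769]
204 311 332 w 19.1 mid [ 0.6064 -0.0783]
207 309 334 w 22.7 mid [ 0.6087 -0.0796]
210 308 335 w 24.4 mid [ 0.6109 -0.081 ]
213 306 336 w 27.1 mid [ 0.613  -0.0827]
216 306 337 w 28.1 mid [ 0.6156 -0.0837]
219 306 337 w 28.1 mid [ 0.6179 -0.085 ]
222 306 337 w 28.2 mid [ 0.6202 -0.0864]
225 305 337 w 29.1 mid [ 0.6223 -0.0882]
228 305 336 w 28.3 mid [ 0.6244 -0.0899]
231 305 336 w 28.4 mid [ 0.6268 -0.0913]
234 305 336 w 28.4 mid [ 0.6292 -0.0927]
237 307 335 w 25.8 mid [ 0.6318 -0.0937]
240 308 333 w 23.2 mid [ 0.6339 -0.0955]
243 310 331 w 19.7 mid [ 0.6363 -0.0969]
246 311 330 w 17.9 mid [ 0.6387 -0.0983]
249 311 330 w 18.0 mid [ 0.6412 -0.0998]
252 311 330 w 18.0 mid [ 0.6436 -0.1012]
255 314 327 w 12.6 mid [ 0.646  -0.1026]
258 318 323 w 5.4 mid [ 0.6485 -0.1041]
261 319 321 w 2.7 mid [ 0.6507 -0.1059]
264 319 321 w 2.7 mid [ 0.6532 -0.1074]
(135, 285, 49, 48)
t 17.8 tcp [ 0.6191 -0.0875  0.2163] psi 59.436772435945926 j [   6.7612   22.3712    0.0522   -0.0079  -67.8067 -127.3215] w 0.9997659756336278 F [-0.6252 -0.4007  0.2498]
delta [-0.0032  0.0002  0.2083] rot [-0.07 -0.1  -0.  ] rows>= 4.166755456816533
```

Call:
{"name": "drive_tool", "arguments": {"deltas": [{"dx": -0.0027,"dy": 0.0011,"dz": 0.02,"wx": 0,"wy": 0,"wz": 1.5},{"dx": -0.0027,"dy": 0.0011,"dz": 0.06,"wx": 0,"wy": 0,"wz": 1.5},{"dx": -0.0027,"dy": 0.0011,"dz": 0.1,"wx": 0,"wy": 0,"wz": 1.5},{"dx": -0.0027,"dy": 0.0011,"dz": 0.14,"wx": 0,"wy": 0,"wz": 1.5},{"dx": -0.0027,"dy": 0.0011,"dz": 0.165,"wx": 0,"wy": 0,"wz": 1.5},{"dx": -0.0027,"dy": 0.0011,"dz": 0.185,"wx": 0,"wy": 0,"wz": 1.5},{"dx": -0.0027,"dy": 0.0011,"dz": 0.2,"wx": 0,"wy": 0,"wz": 1.5},{"dx": -0.0027,"dy": 0.0011,"dz": 0.207,"wx": 0,"wy": 0,"wz": 1.5},{"dx": -0.0027,"dy": 0.0011,"dz": 0.207,"wx": 0,"wy": 0,"wz": 1.5},{"dx": -0.0027,"dy": 0.0011,"dz": 0.207,"wx": 0,"wy": 0,"wz": 1.5}], "gripper": 1}}

```text
time_s: 18.8
tcp_pos: [0.623, -0.0879, 0.0111]
ee_rot: [[-0.847, 0.532, 0.001], [0.532, 0.847, -0.0], [-0.001, 0.0, -1.0]]
wrist_force: [0.2, -0.5, 1.3]
gripper_width: 1.0
```

Call:
{"name": "drive_tool", "arguments": {"deltas": [{"dx": 0,"dy": 0,"dz": 0,"wx": 0,"wy": 0,"wz": 0},{"dx": 0,"dy": 0,"dz": 0,"wx": 0,"wy": 0,"wz": 0},{"dx": 0,"dy": 0,"dz": 0,"wx": 0,"wy": 0,"wz": 0},{"dx": 0,"dy": 0,"dz": 0,"wx": 0,"wy": 0,"wz": 0},{"dx": 0,"dy": 0,"dz": 0,"wx": 0,"wy": 0,"wz": 0},{"dx": 0,"dy": 0,"dz": 0,"wx": 0,"wy": 0,"wz": 0},{"dx": 0,"dy": 0,"dz": 0,"wx": 0,"wy": 0,"wz": 0},{"dx": 0,"dy": 0,"dz": 0,"wx": 0,"wy": 0,"wz": 0},{"dx": 0,"dy": 0,"dz": 0,"wx": 0,"wy": 0,"wz": 0},{"dx": 0,"dy": 0,"dz": 0,"wx": 0,"wy": 0,"wz": 0},{"dx": 0,"dy": 0,"dz": 0,"wx": 0,"wy": 0,"wz": 0},{"dx": 0,"dy": 0,"dz": 0,"wx": 0,"wy": 0,"wz": 0}], "gripper": 0.25}}

```text
time_s: 20.0
tcp_pos: [0.6224, -0.0879, 0.0105]
ee_rot: [[-0.846, 0.533, -0.0], [0.533, 0.846, 0.0], [0.0, -0.0, -1.0]]
wrist_force: [-0.3, -0.4, -0.5]
gripper_width: 0.345
```

```bash
python3 - <<'E'
from wm import *
for n,pt in(('w2',(140,250)),('w3',(130,250))):
    K,E,im=W(n);o=cv2.resize(im[200:300,70:200],None,fx=5,fy=5,interpolation=cv2.INTER_CUBIC);cv2.imwrite(f'pics/z_{n}.png',o)
E
```

```text
(no output)
```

View pics/z_w2.png

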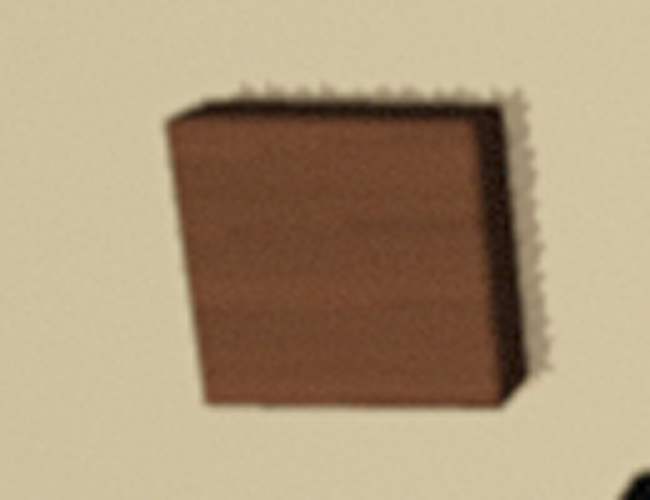

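The zoom shows the stand's bright top face with corners at full-image pixels (103,224), (165,224), (170,281) and (111,281), and the dark sides separated from it.

Call:
{"name": "drive_tool", "arguments": {"deltas": [{"dx": 0,"dy": 0,"dz": -0.01,"wx": 0,"wy": 0,"wz": 0},{"dx": 0,"dy": 0,"dz": -0.03,"wx": 0,"wy": 0,"wz": 0},{"dx": 0,"dy": 0,"dz": -0.07,"wx": 0,"wy": 0,"wz": 0},{"dx": 0,"dy": 0,"dz": -0.11,"wx": 0,"wy": 0,"wz": 0},{"dx": 0,"dy": 0,"dz": -0.15,"wx": 0,"wy": 0,"wz": 0},{"dx": 0,"dy": 0,"dz": -0.18,"wx": 0,"wy": 0,"wz": 0},{"dx": 0,"dy": 0,"dz": -0.18,"wx": 0,"wy": 0,"wz": 0}], "gripper": 0.25}}

```text
time_s: 20.7
tcp_pos: [0.6253, -0.0881, 0.1975]
ee_rot: [[-0.847, 0.532, 0.012], [0.532, 0.847, -0.0], [-0.01, 0.006, -1.0]]
wrist_force: [0.0, -0.0, -0.0]
gripper_width: 0.345
```

```bash
python3 - <<'E'
from wm import *
K,E,im=W('w2')
X=np.array([(103.4,224.4),(165,224.4),(170,281),(111.2,280.6)])
for z in(.013,.018,.023):
    P=np.array([plane(K,E,p,z) for p in X]);print(z,P.mean(0),np.linalg.norm(P-np.roll(P,1,0),axis=1))
c2=plane(K,E,X.mean(0),.018)
t0=load('pics/top0.png')
o=cv2.resize(t0[240:300,480:560],None,fx=8,fy=8,interpolation=cv2.INTER_CUBIC);cv2.imwrite('pics/z_t.png',o)
E
python3 go.py 0.56 -0.3 0.2 
```

```text
0.013 [ 0.4803 -0.4028  0.013 ] [0.0562 0.0575 0.0566 0.0572]
0.018 [ 0.4779 -0.4014  0.018 ] [0.0555 0.0567 0.0559 0.0564]
0.023 [ 0.4755 -0.3999  0.023 ] [0.0547 0.056  0.0551 0.0557]
t 20.7 tcp [ 0.6253 -0.0881  0.1975] psi 57.84759533598578 j [   6.6887   23.3115   -1.3122    0.1139  -64.6883 -128.8911] w 0.34480497183294745 F [ 0.0091 -0.0457 -0.0416]
delta [-0.0575 -0.2141 -0.0032] rot [ 0.35  0.6  -0.  ] rows>= 4.4347922777639806
```

View pics/z_t.png

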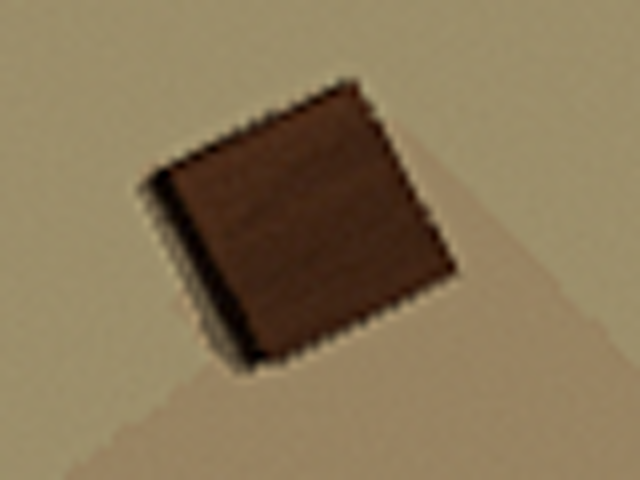

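The top zoom gives top-face corners at full-image pixels (524.4,250.3), (501,261), (513.1,284.8) and (537.1,273.5).

```bash
python3 - <<'E'
from wm import *
K,E,im=W('w2')
A=np.array([(103.4,224.4),(165,224.4),(170,281),(111.2,280.6)]).mean(0)
B=np.array([(524.4,250.3),(501,261),(513.1,284.8),(537.1,273.5)]).mean(0)
print(plane(*TOP,B,.018),tri(ray(K,E,A),ray(*TOP,B)))
E
python3 go.py 0.478 -0.402 0.1
```

```text
[ 0.4786 -0.4031  0.018 ] (array([ 0.4786, -0.4029,  0.0163]), np.float64(0.0017106948242591265))
t 20.7 tcp [ 0.6253 -0.0881  0.1975] psi 57.84759533598578 j [   6.6887   23.3115   -1.3122    0.1139  -64.6883 -128.8911] w 0.34480497183294745 F [ 0.0091 -0.0457 -0.0416]
delta [-0.0413 -0.3447  0.0958] rot [ 0.35  0.6  -0.  ] rows>= 7.203662243417363
```

Call:
{"name": "drive_tool", "arguments": {"deltas": [{"dx": -0.006,"dy": -0.045,"dz": 0,"wx": 0,"wy": 0,"wz": 0},{"dx": -0.012,"dy": -0.09,"dz": 0,"wx": 0,"wy": 0,"wz": 0},{"dx": -0.018,"dy": -0.135,"dz": 0,"wx": 0,"wy": 0,"wz": 0},{"dx": -0.024,"dy": -0.18,"dz": 0,"wx": 0,"wy": 0,"wz": 0},{"dx": -0.03,"dy": -0.225,"dz": 0,"wx": 0,"wy": 0,"wz": 0},{"dx": -0.036,"dy": -0.27,"dz": 0,"wx": 0,"wy": 0,"wz": 0},{"dx": -0.041,"dy": -0.31,"dz": 0,"wx": 0,"wy": 0,"wz": 0},{"dx": -0.045,"dy": -0.335,"dz": 0.02,"wx": 0,"wy": 0,"wz": 0},{"dx": -0.045,"dy": -0.343,"dz": 0.05,"wx": 0,"wy": 0,"wz": 0},{"dx": -0.045,"dy": -0.343,"dz": 0.08,"wx": 0,"wy": 0,"wz": 0},{"dx": -0.045,"dy": -0.343,"dz": 0.11,"wx": 0,"wy": 0,"wz": 0},{"dx": -0.045,"dy": -0.343,"dz": 0.13,"wx": 0,"wy": 0,"wz": 0},{"dx": -0.045,"dy": -0.343,"dz": 0.145,"wx": 0,"wy": 0,"wz": 0},{"dx": -0.045,"dy": -0.343,"dz": 0.15,"wx": 0,"wy": 0,"wz": 0},{"dx": -0.045,"dy": -0.343,"dz": 0.15,"wx": 0,"wy": 0,"wz": 0}], "gripper": 0.25}}

```text
time_s: 22.2
tcp_pos: [0.4772, -0.4019, 0.0398]
ee_rot: [[-0.846, 0.533, -0.002], [0.533, 0.846, 0.001], [0.002, -0.0, -1.0]]
wrist_force: [0.1, -0.6, -0.1]
gripper_width: 0.341
```

```bash
python3 go.py 0.4783 -0.4023 0.030; python3 snap.py w10
```

```text
t 22.2 tcp [ 0.4772 -0.4019  0.0398] psi 57.80069873173864 j [-25.2606  32.0891 -11.8912   0.0003 -46.1297 -96.939 ] w 0.341375082061277 F [ 0.0694 -0.5656 -0.1481]
delta [-0.0012  0.0002  0.0098] rot [-0.01 -0.11 -0.  ] rows>= 0.19815244713647598
22.2 [ 0.4772 -0.4019  0.0398] 0.341375082061277 [ 0.0694 -0.5656 -0.1481]
```

View pics/w10.png

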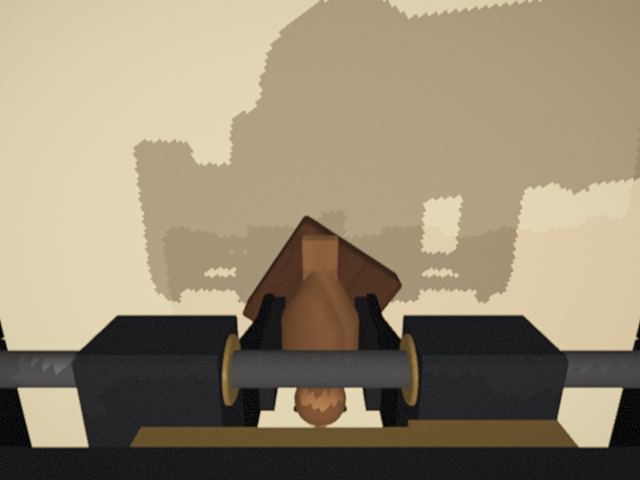

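The small bird is upright in the fingers, tail at (320,255) and head at (320,405), over the small square stand. I'll lower it.

Call:
{"name": "drive_tool", "arguments": {"deltas": [{"dx": -0.001,"dy": 0,"dz": 0.003,"wx": 0,"wy": 0,"wz": 0},{"dx": -0.001,"dy": 0,"dz": 0.006,"wx": 0,"wy": 0,"wz": 0},{"dx": -0.001,"dy": 0,"dz": 0.008,"wx": 0,"wy": 0,"wz": 0},{"dx": -0.001,"dy": 0,"dz": 0.009,"wx": 0,"wy": 0,"wz": 0},{"dx": -0.001,"dy": 0,"dz": 0.009,"wx": 0,"wy": 0,"wz": 0},{"dx": -0.001,"dy": 0,"dz": 0.009,"wx": 0,"wy": 0,"wz": 0}], "gripper": 0.25}}

```text
time_s: 22.85
tcp_pos: [0.4786, -0.4027, 0.0316]
ee_rot: [[-0.846, 0.533, 0.0], [0.533, 0.846, -0.0], [-0.0, 0.0, -1.0]]
wrist_force: [0.6, 0.3, -0.7]
gripper_width: 0.346
```

Call:
{"name": "drive_tool", "arguments": {"deltas": [{"dx": 0,"dy": 0,"dz": 0.0005,"wx": 0,"wy": 0,"wz": 0},{"dx": 0,"dy": 0,"dz": 0.001,"wx": 0,"wy": 0,"wz": 0},{"dx": 0,"dy": 0,"dz": 0.001,"wx": 0,"wy": 0,"wz": 0}], "gripper": 0.25}}

```text
time_s: 23.15
tcp_pos: [0.4785, -0.4026, 0.0305]
ee_rot: [[-0.846, 0.533, -0.0], [0.533, 0.846, 0.0], [0.0, 0.0, -1.0]]
wrist_force: [0.1, 0.5, 0.1]
gripper_width: 0.343
```

Call:
{"name": "drive_tool", "arguments": {"deltas": [{"dx": 0,"dy": 0,"dz": 0.0005,"wx": 0,"wy": 0,"wz": 0},{"dx": 0,"dy": 0,"dz": 0.001,"wx": 0,"wy": 0,"wz": 0},{"dx": 0,"dy": 0,"dz": 0.0015,"wx": 0,"wy": 0,"wz": 0},{"dx": 0,"dy": 0,"dz": 0.0015,"wx": 0,"wy": 0,"wz": 0}], "gripper": 0.25}}

```text
time_s: 23.55
tcp_pos: [0.4785, -0.4026, 0.0289]
ee_rot: [[-0.846, 0.533, -0.0], [0.533, 0.846, 0.0], [0.0, 0.0, -1.0]]
wrist_force: [-0.4, 0.3, 0.3]
gripper_width: 0.343
```

Call:
{"name": "drive_tool", "arguments": {"deltas": [{"dx": 0,"dy": 0,"dz": 0.0005,"wx": 0,"wy": 0,"wz": 0},{"dx": 0,"dy": 0,"dz": 0.0005,"wx": 0,"wy": 0,"wz": 0},{"dx": 0,"dy": 0,"dz": 0.0005,"wx": 0,"wy": 0,"wz": 0}], "gripper": 0.25}}

```text
time_s: 23.85
tcp_pos: [0.4785, -0.4026, 0.0285]
ee_rot: [[-0.846, 0.533, -0.0], [0.533, 0.846, 0.0], [0.0, 0.0, -1.0]]
wrist_force: [-0.0, 0.1, -0.4]
gripper_width: 0.34
```

Call:
{"name": "drive_tool", "arguments": {"deltas": [{"dx": 0,"dy": 0,"dz": 0.0005,"wx": 0,"wy": 0,"wz": 0},{"dx": 0,"dy": 0,"dz": 0.0005,"wx": 0,"wy": 0,"wz": 0},{"dx": 0,"dy": 0,"dz": 0.0005,"wx": 0,"wy": 0,"wz": 0}], "gripper": 0.25}}

```text
time_s: 24.15
tcp_pos: [0.4786, -0.4027, 0.0285]
ee_rot: [[-0.846, 0.533, 0.0], [0.533, 0.846, -0.0], [-0.0, -0.0, -1.0]]
wrist_force: [-0.5, 0.9, 3.4]
gripper_width: 0.344
```

Contact again, so I'll release it.

Call:
{"name": "drive_tool", "arguments": {"deltas": [{"dx": 0,"dy": 0,"dz": 0,"wx": 0,"wy": 0,"wz": 0},{"dx": 0,"dy": 0,"dz": 0,"wx": 0,"wy": 0,"wz": 0},{"dx": 0,"dy": 0,"dz": 0,"wx": 0,"wy": 0,"wz": 0},{"dx": 0,"dy": 0,"dz": 0,"wx": 0,"wy": 0,"wz": 0},{"dx": 0,"dy": 0,"dz": 0,"wx": 0,"wy": 0,"wz": 0},{"dx": 0,"dy": 0,"dz": 0,"wx": 0,"wy": 0,"wz": 0},{"dx": 0,"dy": 0,"dz": 0,"wx": 0,"wy": 0,"wz": 0},{"dx": 0,"dy": 0,"dz": 0,"wx": 0,"wy": 0,"wz": 0},{"dx": 0,"dy": 0,"dz": 0,"wx": 0,"wy": 0,"wz": 0},{"dx": 0,"dy": 0,"dz": 0,"wx": 0,"wy": 0,"wz": 0}], "gripper": 1}}

```text
time_s: 25.15
tcp_pos: [0.4785, -0.4027, 0.0281]
ee_rot: [[-0.846, 0.533, 0.0], [0.533, 0.846, -0.0], [-0.0, -0.0, -1.0]]
wrist_force: [0.2, -0.4, -0.1]
gripper_width: 0.99
```

Call:
{"name": "drive_tool", "arguments": {"deltas": [{"dx": 0,"dy": 0,"dz": -0.02,"wx": 0,"wy": 0,"wz": 0},{"dx": 0,"dy": 0,"dz": -0.06,"wx": 0,"wy": 0,"wz": 0},{"dx": 0,"dy": 0,"dz": -0.11,"wx": 0,"wy": 0,"wz": 0},{"dx": 0,"dy": 0,"dz": -0.15,"wx": 0,"wy": 0,"wz": 0},{"dx": 0,"dy": 0,"dz": -0.19,"wx": 0,"wy": 0,"wz": 0},{"dx": 0,"dy": 0,"dz": -0.19,"wx": 0,"wy": 0,"wz": 0},{"dx": 0,"dy": 0,"dz": -0.19,"wx": 0,"wy": 0,"wz": 0}], "gripper": 1}}

```text
time_s: 25.85
tcp_pos: [0.4788, -0.4026, 0.2193]
ee_rot: [[-0.846, 0.533, 0.003], [0.533, 0.846, -0.001], [-0.003, 0.001, -1.0]]
wrist_force: [-1.3, -0.2, -1.7]
gripper_width: 0.997
```

```bash
python3 snap.py w11;python3 go.py 0.614 -0.259 0.2 
```

```text
25.85 [ 0.4788 -0.4026  0.2193] 0.99696593451009 [-1.2782 -0.2234 -1.6564]
t 25.9 tcp [ 0.4781 -0.4022  0.2176] psi 57.779606685944174 j [-25.2733  22.2376   0.0459  -0.0439 -67.8467 -96.9306] w 1.0009455136027074 F [0.12   0.6498 0.0512]
delta [-0.0386  0.1936  0.0177] rot [ 0.04 -0.04  0.  ] rows>= 3.963795970535378
```

View pics/w11.png

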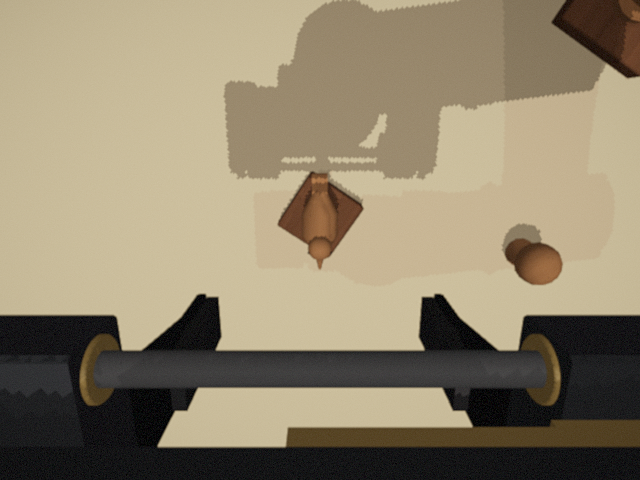

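The small bird stands centred on the small square stand at (320,215). The small mushroom's cap is at (539,263).

Call:
{"name": "drive_tool", "arguments": {"deltas": [{"dx": -0.01,"dy": 0.045,"dz": 0,"wx": 0,"wy": 0,"wz": 0},{"dx": -0.02,"dy": 0.09,"dz": 0,"wx": 0,"wy": 0,"wz": 0},{"dx": -0.03,"dy": 0.135,"dz": 0,"wx": 0,"wy": 0,"wz": 0},{"dx": -0.039,"dy": 0.175,"dz": 0,"wx": 0,"wy": 0,"wz": 0},{"dx": -0.039,"dy": 0.194,"dz": 0,"wx": 0,"wy": 0,"wz": 0},{"dx": -0.039,"dy": 0.194,"dz": 0,"wx": 0,"wy": 0,"wz": 0},{"dx": -0.039,"dy": 0.194,"dz": 0,"wx": 0,"wy": 0,"wz": 0},{"dx": -0.039,"dy": 0.194,"dz": 0,"wx": 0,"wy": 0,"wz": 0}], "gripper": 1}}

```text
time_s: 26.7
tcp_pos: [0.6138, -0.2602, 0.2176]
ee_rot: [[-0.845, 0.534, -0.001], [0.534, 0.845, 0.0], [0.001, -0.001, -1.0]]
wrist_force: [0.4, -0.5, 0.0]
gripper_width: 0.998
```

```bash
python3 snap.py w12; python3 - <<'E'
from wm import *
K,E,im=W('w12');K1,E1,i1=W('w11')
b1,c1=blob(i1,(539,263),1.9,3);o=i1.copy()
l=cv2.connectedComponents(mask(im,1.9))[1]
b,c=blob(im,(322,222),1.9,3);print(cv2.fitEllipse(c),cv2.boundingRect(c))
e=cv2.fitEllipse(c)[0]
for z in(.031,.036,.041):print(z,plane(K,E,e,z))
# cap in w11: outer half circle fit (cap silhouette, away from nadir)
for z in(.031,.036,.041):print(circ(K1,E1,c1,z,80))
t0=load('pics/top0.png');bt,ct=blob(t0,(449,204),1.9);et=cv2.fitEllipse(ct)[0]
print(tri(ray(K,E,e),ray(*TOP,et)))
E
```

```text
26.7 [ 0.6138 -0.2602  0.2176] 0.9984538830786985 [ 0.3746 -0.4794  0.0231]
((321.8758239746094, 222.56561279296875), (40.53810119628906, 42.121524810791016), 179.71072387695312) (302, 201, 41, 43)
0.031 [ 0.6152 -0.2593  0.031 ]
0.036 [ 0.6142 -0.2587  0.036 ]
0.041 [ 0.6132 -0.2581  0.041 ]
(array([ 0.6235, -0.254 ,  0.0162]), np.float64(0.00032075154135642305))
(array([ 0.6205, -0.2555,  0.016 ]), np.float64(0.0003161835034672954))
(array([ 0.6174, -0.257 ,  0.0158]), np.float64(0.00031161557629550096))
(array([ 0.6138, -0.2586,  0.0369]), np.float64(0.00037887445243470674))
```

View pics/w12.png

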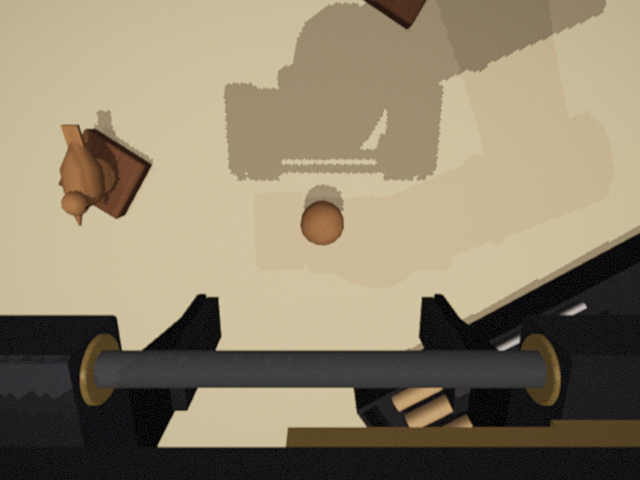

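The cap is at (322,222). Triangulation gives z=0.037, inside the 31–41 mm rim, at (0.614, -0.2586).

Call:
{"name": "drive_tool", "arguments": {"deltas": [{"dx": 0.0006,"dy": 0.0015,"dz": 0.02,"wx": 0,"wy": 0,"wz": 0},{"dx": 0.0006,"dy": 0.0015,"dz": 0.06,"wx": 0,"wy": 0,"wz": 0},{"dx": 0.0006,"dy": 0.0015,"dz": 0.1,"wx": 0,"wy": 0,"wz": 0},{"dx": 0.0006,"dy": 0.0015,"dz": 0.135,"wx": 0,"wy": 0,"wz": 0},{"dx": 0.0006,"dy": 0.0015,"dz": 0.16,"wx": 0,"wy": 0,"wz": 0},{"dx": 0.0006,"dy": 0.0015,"dz": 0.18,"wx": 0,"wy": 0,"wz": 0},{"dx": 0.0006,"dy": 0.0015,"dz": 0.195,"wx": 0,"wy": 0,"wz": 0},{"dx": 0.0006,"dy": 0.0015,"dz": 0.201,"wx": 0,"wy": 0,"wz": 0},{"dx": 0.0006,"dy": 0.0015,"dz": 0.201,"wx": 0,"wy": 0,"wz": 0},{"dx": 0.0006,"dy": 0.0015,"dz": 0.201,"wx": 0,"wy": 0,"wz": 0}], "gripper": 1}}

```text
time_s: 27.75
tcp_pos: [0.6159, -0.2581, 0.0182]
ee_rot: [[-0.846, 0.533, 0.002], [0.533, 0.846, -0.001], [-0.002, 0.001, -1.0]]
wrist_force: [1.0, 0.9, 0.2]
gripper_width: 0.998
```

Call:
{"name": "drive_tool", "arguments": {"deltas": [{"dx": 0,"dy": 0,"dz": 0,"wx": 0,"wy": 0,"wz": 0},{"dx": 0,"dy": 0,"dz": 0,"wx": 0,"wy": 0,"wz": 0},{"dx": 0,"dy": 0,"dz": 0,"wx": 0,"wy": 0,"wz": 0},{"dx": 0,"dy": 0,"dz": 0,"wx": 0,"wy": 0,"wz": 0},{"dx": 0,"dy": 0,"dz": 0,"wx": 0,"wy": 0,"wz": 0},{"dx": 0,"dy": 0,"dz": 0,"wx": 0,"wy": 0,"wz": 0},{"dx": 0,"dy": 0,"dz": 0,"wx": 0,"wy": 0,"wz": 0},{"dx": 0,"dy": 0,"dz": 0,"wx": 0,"wy": 0,"wz": 0},{"dx": 0,"dy": 0,"dz": 0,"wx": 0,"wy": 0,"wz": 0},{"dx": 0,"dy": 0,"dz": 0,"wx": 0,"wy": 0,"wz": 0},{"dx": 0,"dy": 0,"dz": 0,"wx": 0,"wy": 0,"wz": 0},{"dx": 0,"dy": 0,"dz": 0,"wx": 0,"wy": 0,"wz": 0}], "gripper": 0.33}}

```text
time_s: 28.95
tcp_pos: [0.6152, -0.2577, 0.017]
ee_rot: [[-0.846, 0.533, -0.0], [0.533, 0.846, 0.0], [0.0, -0.0, -1.0]]
wrist_force: [-0.3, 0.2, -0.2]
gripper_width: 0.422
```

Call:
{"name": "drive_tool", "arguments": {"deltas": [{"dx": 0,"dy": 0,"dz": -0.01,"wx": 0,"wy": 0,"wz": 0},{"dx": 0,"dy": 0,"dz": -0.03,"wx": 0,"wy": 0,"wz": 0},{"dx": 0,"dy": 0,"dz": -0.07,"wx": 0,"wy": 0,"wz": 0},{"dx": 0,"dy": 0,"dz": -0.11,"wx": 0,"wy": 0,"wz": 0},{"dx": 0,"dy": 0,"dz": -0.15,"wx": 0,"wy": 0,"wz": 0},{"dx": 0,"dy": 0,"dz": -0.19,"wx": 0,"wy": 0,"wz": 0},{"dx": 0,"dy": 0,"dz": -0.19,"wx": 0,"wy": 0,"wz": 0}], "gripper": 0.33}}

```text
time_s: 29.65
tcp_pos: [0.6185, -0.259, 0.216]
ee_rot: [[-0.847, 0.532, 0.014], [0.532, 0.847, -0.005], [-0.015, 0.003, -1.0]]
wrist_force: [1.0, 0.6, 0.2]
gripper_width: 0.422
```

```bash
python3 go.py 0.55 0.25 0.2; python3 - <<'E'
from wm import *
t0=load('pics/top0.png');bt,ct=blob(t0,(143,274),1.9)
for z in(.013,.018,.023):print(circ(*TOP,ct,z))
E
```

```text
t 29.65 tcp [ 0.6185 -0.259   0.216 ] psi 57.857192986322836 j [  -8.8657   26.294     6.1731    0.1661  -69.0259 -113.3369] w 0.4215159707691138 F [1.0128 0.5519 0.2286]
delta [0.329  0.3945 0.0124] rot [ 0.19  0.85 -0.  ] rows>= 10.277557158518421
(array([0.4835, 0.396 , 0.0276]), np.float64(0.0005767290014055889))
(array([0.483 , 0.3941, 0.0275]), np.float64(0.0005739688059355367))
(array([0.4825, 0.3923, 0.0273]), np.float64(0.0005712087309715124))
```

Gripped at a width of 36.7 mm. Next I'll go to the small round stand, turning the tool to keep joint 6 in range.

Call:
{"name": "drive_tool", "arguments": {"deltas": [{"dx": 0.02,"dy": 0.026,"dz": 0,"wx": 0,"wy": 0,"wz": -3},{"dx": 0.05,"dy": 0.063,"dz": 0,"wx": 0,"wy": 0,"wz": -8},{"dx": 0.08,"dy": 0.1,"dz": 0,"wx": 0,"wy": 0,"wz": -13},{"dx": 0.11,"dy": 0.138,"dz": 0,"wx": 0,"wy": 0,"wz": -18},{"dx": 0.14,"dy": 0.176,"dz": 0,"wx": 0,"wy": 0,"wz": -23},{"dx": 0.17,"dy": 0.214,"dz": 0,"wx": 0,"wy": 0,"wz": -28},{"dx": 0.2,"dy": 0.252,"dz": 0,"wx": 0,"wy": 0,"wz": -33},{"dx": 0.23,"dy": 0.29,"dz": 0,"wx": 0,"wy": 0,"wz": -38},{"dx": 0.26,"dy": 0.327,"dz": 0,"wx": 0,"wy": 0,"wz": -43},{"dx": 0.29,"dy": 0.365,"dz": 0,"wx": 0,"wy": 0,"wz": -48},{"dx": 0.315,"dy": 0.397,"dz": 0,"wx": 0,"wy": 0,"wz": -53},{"dx": 0.33,"dy": 0.416,"dz": 0,"wx": 0,"wy": 0,"wz": -56},{"dx": 0.339,"dy": 0.427,"dz": 0,"wx": 0,"wy": 0,"wz": -57},{"dx": 0.339,"dy": 0.427,"dz": 0,"wx": 0,"wy": 0,"wz": -57},{"dx": 0.339,"dy": 0.427,"dz": 0,"wx": 0,"wy": 0,"wz": -57}], "gripper": 0.33}}

```text
time_s: 31.15
tcp_pos: [0.5558, 0.2835, 0.2071]
ee_rot: [[-0.908, -0.418, -0.0], [-0.418, 0.908, -0.0], [0.001, -0.0, -1.0]]
wrist_force: [-0.4, -0.3, -0.6]
gripper_width: 0.417
```

```bash
python3 go.py 0.483 0.3935 0.2; python3 snap.py w13
```

```text
t 31.15 tcp [0.5558 0.2835 0.2071] psi 114.73526890197162 j [  41.8655   22.5624   -1.0175    0.0032  -66.4535 -107.1316] w 0.4167747383375805 F [-0.4459 -0.2698 -0.6089]
delta [0.0201 0.1304 0.0071] rot [-0.01 -0.03 -0.  ] rows>= 2.6420479181846934
31.15 [0.5558 0.2835 0.2071] 0.4167747383375805 [-0.4459 -0.2698 -0.6089]
```

View pics/w13.png

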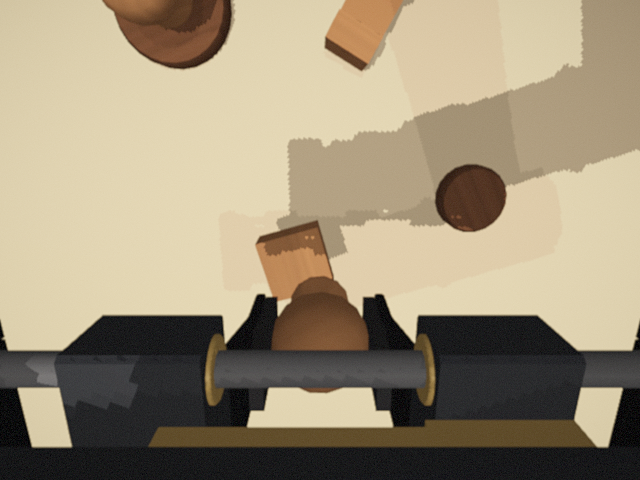

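The small round stand is at (472,198), with the mushroom blank at (295,260) and the bird blank at (365,30), both undisturbed.

```bash
python3 - <<'E'
from wm import *
K,E,im=W('w13');t0=load('pics/top0.png');bt,ct=blob(t0,(143,274),1.9)
b,c=blob(im,(472,198),1.8);print(cv2.boundingRect(c))
for z in(.013,.018,.023):print(z,circ(K,E,c,z),circ(*TOP,ct,z))
E
```

```text
(436, 165, 70, 66)
0.013 (array([0.4828, 0.3984, 0.0283]), np.float64(0.00024481453397014516)) (array([0.4835, 0.396 , 0.0276]), np.float64(0.0005767290014055889))
0.018 (array([0.4828, 0.3963, 0.0279]), np.float64(0.0002413885472945618)) (array([0.483 , 0.3941, 0.0275]), np.float64(0.0005739688059355367))
0.023 (array([0.4827, 0.3943, 0.0275]), np.float64(0.00023796257211901618)) (array([0.4825, 0.3923, 0.0273]), np.float64(0.0005712087309715124))
```

Call:
{"name": "drive_tool", "arguments": {"deltas": [{"dx": 0.006,"dy": 0.04,"dz": 0,"wx": 0,"wy": 0,"wz": 0},{"dx": 0.012,"dy": 0.08,"dz": 0,"wx": 0,"wy": 0,"wz": 0},{"dx": 0.018,"dy": 0.115,"dz": 0,"wx": 0,"wy": 0,"wz": 0},{"dx": 0.0195,"dy": 0.132,"dz": 0.02,"wx": 0,"wy": 0,"wz": 0},{"dx": 0.0195,"dy": 0.132,"dz": 0.05,"wx": 0,"wy": 0,"wz": 0},{"dx": 0.0195,"dy": 0.132,"dz": 0.09,"wx": 0,"wy": 0,"wz": 0},{"dx": 0.0195,"dy": 0.132,"dz": 0.12,"wx": 0,"wy": 0,"wz": 0},{"dx": 0.0195,"dy": 0.132,"dz": 0.145,"wx": 0,"wy": 0,"wz": 0},{"dx": 0.0195,"dy": 0.132,"dz": 0.16,"wx": 0,"wy": 0,"wz": 0},{"dx": 0.0195,"dy": 0.132,"dz": 0.165,"wx": 0,"wy": 0,"wz": 0},{"dx": 0.0195,"dy": 0.132,"dz": 0.165,"wx": 0,"wy": 0,"wz": 0},{"dx": 0.0195,"dy": 0.132,"dz": 0.165,"wx": 0,"wy": 0,"wz": 0}], "gripper": 0.33}}

```text
time_s: 32.4
tcp_pos: [0.4838, 0.396, 0.0433]
ee_rot: [[-0.908, -0.419, 0.001], [-0.419, 0.908, 0.001], [-0.002, 0.001, -1.0]]
wrist_force: [-1.2, -0.8, -0.8]
gripper_width: 0.418
```

```bash
python3 go.py 0.4828 0.3955 0.036; python3 snap.py w14
```

```text
t 32.4 tcp [0.4838 0.396  0.0433] psi 114.75690376256455 j [  54.1206   31.8561  -11.7198    0.0279  -46.31   -119.383 ] w 0.4182394604865243 F [-1.1781 -0.8068 -0.8332]
delta [ 0.0011 -0.      0.0073] rot [ 0.04  0.11 -0.  ] rows>= 0.14676556508200547
32.4 [0.4838 0.396  0.0433] 0.4182394604865243 [-1.1781 -0.8068 -0.8332]
```

View pics/w14.png

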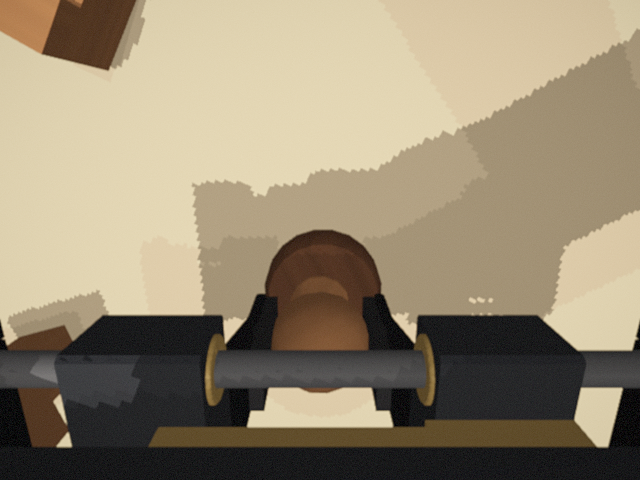

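The stand disc is centred near u=323 and the mushroom at u=320, so they are aligned. I'll lower it.

Call:
{"name": "drive_tool", "arguments": {"deltas": [{"dx": 0.0005,"dy": 0,"dz": 0.002,"wx": 0,"wy": 0,"wz": 0},{"dx": 0.0005,"dy": 0,"dz": 0.004,"wx": 0,"wy": 0,"wz": 0},{"dx": 0.0005,"dy": 0,"dz": 0.0055,"wx": 0,"wy": 0,"wz": 0},{"dx": 0.0005,"dy": 0,"dz": 0.0055,"wx": 0,"wy": 0,"wz": 0},{"dx": 0.0005,"dy": 0,"dz": 0.0055,"wx": 0,"wy": 0,"wz": 0}], "gripper": 0.33}}

```text
time_s: 32.95
tcp_pos: [0.4824, 0.3958, 0.0365]
ee_rot: [[-0.908, -0.42, 0.0], [-0.42, 0.908, -0.0], [0.0, -0.0, -1.0]]
wrist_force: [0.4, -0.2, 0.1]
gripper_width: 0.421
```

Call:
{"name": "drive_tool", "arguments": {"deltas": [{"dx": 0,"dy": 0,"dz": 0.0005,"wx": 0,"wy": 0,"wz": 0},{"dx": 0,"dy": 0,"dz": 0.001,"wx": 0,"wy": 0,"wz": 0},{"dx": 0,"dy": 0,"dz": 0.001,"wx": 0,"wy": 0,"wz": 0}], "gripper": 0.33}}

```text
time_s: 33.25
tcp_pos: [0.4824, 0.3957, 0.0355]
ee_rot: [[-0.908, -0.419, -0.0], [-0.419, 0.908, -0.0], [0.0, -0.0, -1.0]]
wrist_force: [0.6, -0.1, 0.1]
gripper_width: 0.419
```

Call:
{"name": "drive_tool", "arguments": {"deltas": [{"dx": 0,"dy": 0,"dz": 0.0005,"wx": 0,"wy": 0,"wz": 0},{"dx": 0,"dy": 0,"dz": 0.0005,"wx": 0,"wy": 0,"wz": 0},{"dx": 0,"dy": 0,"dz": 0.0005,"wx": 0,"wy": 0,"wz": 0}], "gripper": 0.33}}

```text
time_s: 33.55
tcp_pos: [0.4824, 0.3957, 0.035]
ee_rot: [[-0.908, -0.419, -0.0], [-0.419, 0.908, -0.0], [0.0, -0.0, -1.0]]
wrist_force: [0.7, 0.9, -0.6]
gripper_width: 0.419
```

Call:
{"name": "drive_tool", "arguments": {"deltas": [{"dx": 0,"dy": 0,"dz": 0.0004,"wx": 0,"wy": 0,"wz": 0},{"dx": 0,"dy": 0,"dz": 0.0004,"wx": 0,"wy": 0,"wz": 0},{"dx": 0,"dy": 0,"dz": 0.0004,"wx": 0,"wy": 0,"wz": 0}], "gripper": 0.33}}

```text
time_s: 33.85
tcp_pos: [0.4825, 0.3958, 0.035]
ee_rot: [[-0.908, -0.42, 0.0], [-0.42, 0.908, 0.0], [-0.0, 0.0, -1.0]]
wrist_force: [0.3, -1.1, 2.2]
gripper_width: 0.424
```

Contact at 0.035, as I expected. I'll release and back off.

Call:
{"name": "drive_tool", "arguments": {"deltas": [{"dx": 0,"dy": 0,"dz": 0,"wx": 0,"wy": 0,"wz": 0},{"dx": 0,"dy": 0,"dz": 0,"wx": 0,"wy": 0,"wz": 0},{"dx": 0,"dy": 0,"dz": 0,"wx": 0,"wy": 0,"wz": 0},{"dx": 0,"dy": 0,"dz": 0,"wx": 0,"wy": 0,"wz": 0},{"dx": 0,"dy": 0,"dz": 0,"wx": 0,"wy": 0,"wz": 0},{"dx": 0,"dy": 0,"dz": 0,"wx": 0,"wy": 0,"wz": 0},{"dx": 0,"dy": 0,"dz": 0,"wx": 0,"wy": 0,"wz": 0},{"dx": 0,"dy": 0,"dz": 0,"wx": 0,"wy": 0,"wz": 0},{"dx": 0,"dy": 0,"dz": 0,"wx": 0,"wy": 0,"wz": 0},{"dx": 0,"dy": 0,"dz": 0,"wx": 0,"wy": 0,"wz": 0}], "gripper": 1}}

```text
time_s: 34.85
tcp_pos: [0.4824, 0.3957, 0.0347]
ee_rot: [[-0.908, -0.419, 0.0], [-0.419, 0.908, 0.0], [-0.0, 0.0, -1.0]]
wrist_force: [0.1, -0.9, -1.0]
gripper_width: 0.999
```

Call:
{"name": "drive_tool", "arguments": {"deltas": [{"dx": 0,"dy": 0,"dz": -0.02,"wx": 0,"wy": 0,"wz": 0},{"dx": 0,"dy": 0,"dz": -0.06,"wx": 0,"wy": 0,"wz": 0},{"dx": 0,"dy": 0,"dz": -0.11,"wx": 0,"wy": 0,"wz": 0},{"dx": 0,"dy": 0,"dz": -0.15,"wx": 0,"wy": 0,"wz": 0},{"dx": 0,"dy": 0,"dz": -0.19,"wx": 0,"wy": 0,"wz": 0},{"dx": 0,"dy": 0,"dz": -0.2,"wx": 0,"wy": 0,"wz": 0},{"dx": 0,"dy": 0,"dz": -0.2,"wx": 0,"wy": 0,"wz": 0}], "gripper": 1}}

```text
time_s: 35.55
tcp_pos: [0.4829, 0.3964, 0.237]
ee_rot: [[-0.908, -0.419, 0.003], [-0.419, 0.908, 0.004], [-0.004, 0.002, -1.0]]
wrist_force: [0.6, 0.1, -0.1]
gripper_width: 0.998
```

```bash
python3 snap.py w15; python3 - <<'E'
from station import cams
import cv2
for n in('top','scene'):cv2.imwrite(f'pics/{n}9.png',cams.capture(n)[:,:,::-1])
E
```

```text
35.55 [0.4829 0.3964 0.237 ] 0.9983773698894925 [ 0.5937  0.1234 -0.0939]
```

View pics/top9.png

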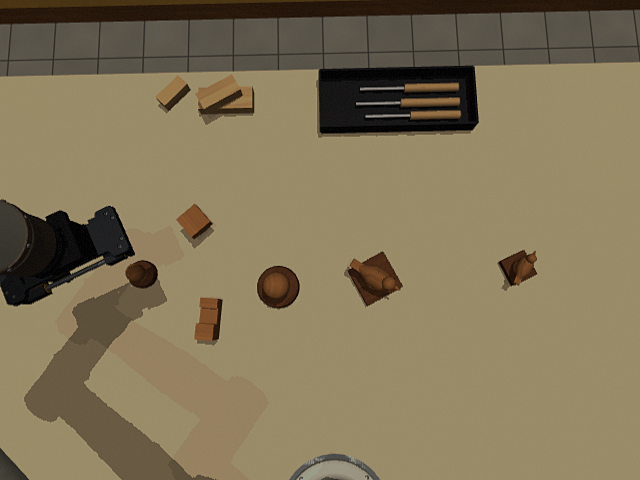

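View pics/w15.png

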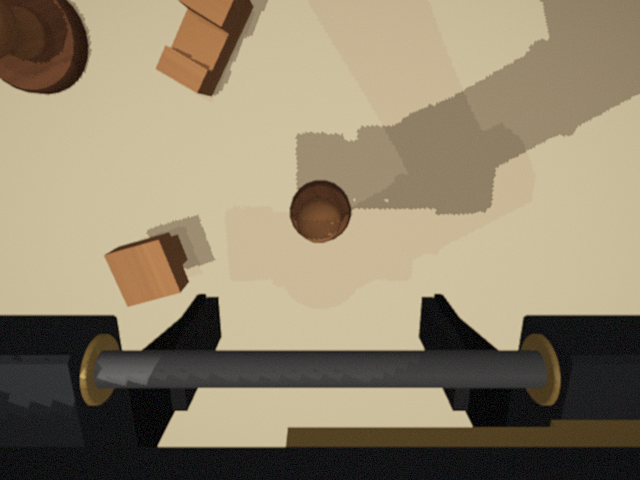

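View pics/scene9.png

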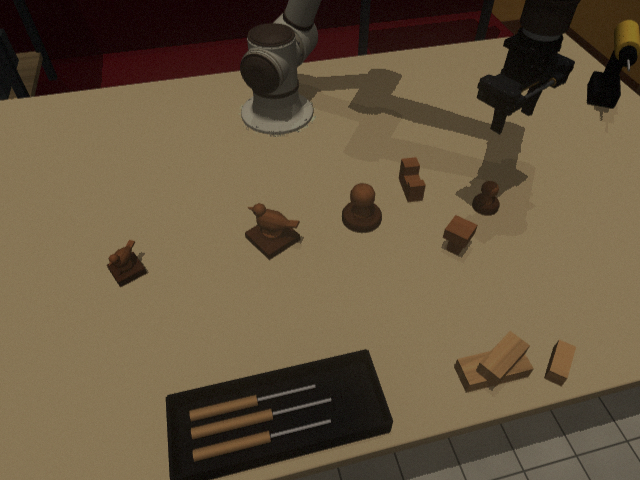

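All four carvings stand on their stands: mushrooms at (278,286) and (142,273), birds at (375,278) and (518,267) in the top view. The blanks are at (194,222) and (208,320), as at the start. I'll run a numeric centring check before handing in.

```bash
python3 - <<'E'
from wm import *
t=load('pics/top9.png');t0=load('pics/top0.png')
# blank shift
for uv in((194,222),(208,320)):
    a=blob(t0,uv,1.9)[0];b=blob(t,uv,1.9)[0]
    print('blank',[np.mean(np.nonzero(x),1) for x in(a,b)])
# mushrooms: caps brighter than stand in wrist views (w5,w15), ellipse by hough
for n,box,z,st,rr in(('w5',(260,155,380,275),.069,(.4493,.1066),(28,42)),('w15',(275,165,365,255),.054,(.4828,.3955),(15,26))):
    K,E,im=W(n);x0,y0,x1,y1=box
    g=cv2.resize(cv2.medianBlur(im[y0:y1,x0:x1,2],3),None,fx=4,fy=4)
    h=cv2.HoughCircles(g,cv2.HOUGH_GRADIENT,1,40,param1=60,param2=15,minRadius=rr[0]*4,maxRadius=rr[1]*4)
    if h is not None:
        for c in h[0][:3]:
            p=plane(K,E,(c[0]/4+x0,c[1]/4+y0),z);print(n,c/4,'off mm',1e3*(p[:2]-st))
# birds: body sides about the TCP axis
for n,v0,v1,z,st in(('w8',214,232,.056,(.4621,-.097)),('w11',210,228,.045,(.4783,-.4023))):
    K,E,im=W(n);o=cv2.resize(im[150:300,240:400],None,fx=4,fy=4);cv2.imwrite(f'pics/z_{n}.png',o)
E
```

```text
blank [array([221.2356, 193.8277]), array([221.2504, 193.7906])]
blank [array([319.3686, 208.4693]), array([319.3514, 208.4894])]
w5 [54.125 63.625 41.3  ] off mm [-8.1201 -7.0503]
w5 [60.125 73.875 37.05 ] off mm [-2.5745  0.6875]
w5 [63.875 51.875 39.05 ] off mm [-19.7833  -4.0486]
w15 [39.125 48.125 24.45 ] off mm [-4.9    -5.0796]
w15 [50.875 41.125 23.25 ] off mm [-14.6657   1.5149]
```

View pics/z_w8.png

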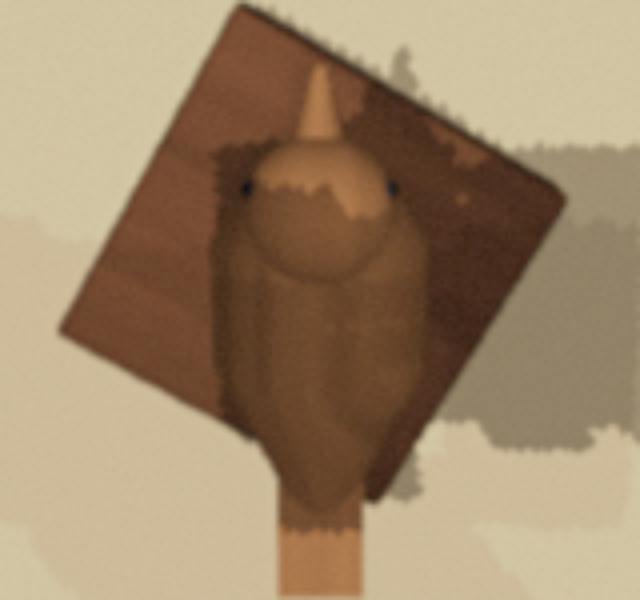

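View pics/z_w11.png

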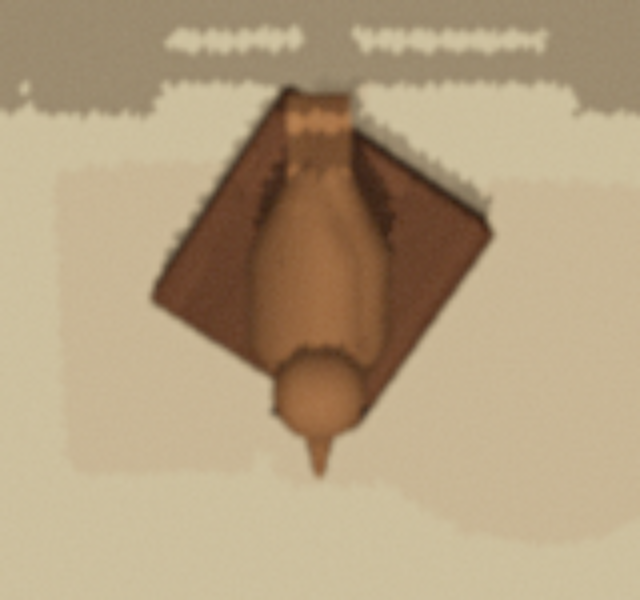

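The zooms put the large bird's straight body at about full-image (320,226), with its stand centre at (317,214.5). The small bird's body is at about (320,226), with its stand centre at (321,215).

```bash
python3 - <<'E'
from wm import *
for n,b,z,s in(('w8',(320,226),.056,(317.3,214.5)),('w11',(320,226),.045,(321,215.3))):
    K,E,im=W(n);p=plane(K,E,b,z);q=plane(K,E,s,.018);print(n,p,q,'off mm',1e3*(p-q)[:2])
K,E,im=W('w15');o=cv2.resize(im[165:260,270:370],None,fx=6,fy=6,interpolation=cv2.INTER_CUBIC);cv2.imwrite('pics/z_w15.png',cv2.convertScaleAbs(o,alpha=1.8))
E
```

```text
w8 [ 0.4597 -0.0962  0.056 ] [ 0.4611 -0.0985  0.018 ] off mm [-1.3703  2.3852]
w11 [ 0.4801 -0.4032  0.045 ] [ 0.4778 -0.4007  0.018 ] off mm [ 2.2526 -2.5737]
```

View pics/z_w15.png

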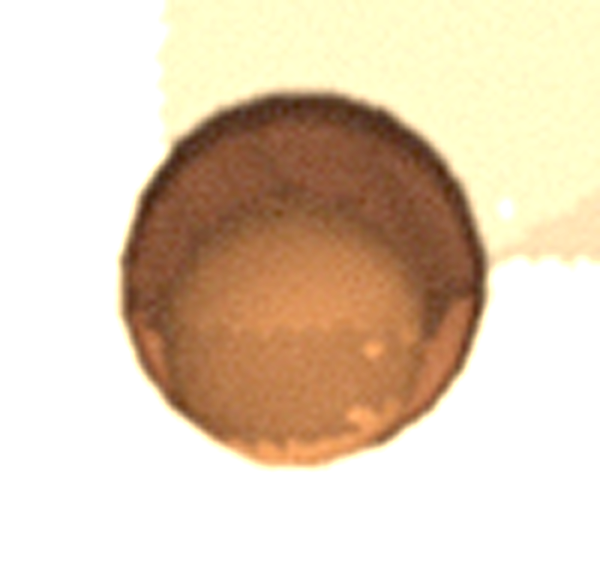

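Here the cap is centred at full-image (319.5,219) and the stand's top face at (320.8,212.5).

```bash
python3 - <<'E'
from wm import *
K,E,im=W('w15');p=plane(K,E,(319.5,219.2),.054);q=plane(K,E,(320.8,212.5),.018);d=(p-q)[:2];print(p,q,d*1e3)
from station import r,ticket
s=r.sense();print(s['time_s'],s['wrist_force'])
if np.linalg.norm(d)<.008: print(ticket.finish_job())
E
```

```text
[0.4808 0.3969 0.054 ] [0.482  0.3989 0.018 ] [-1.1627 -1.9884]
35.7 [-0.4885 -0.7695 -0.8503]
the job is handed in; nothing more can be done
None
```

All four carvings are upright on their matching stands, and I handed the job in at 35.7 s. Each was set down on light contact, under about 7 N, before release. After the last release the arm was raised clear.

**Centring:** the limit is 12 mm. The wrist pictures gave these offsets from the stand centres:

| Carving | Offset |
|---|---|
| Large bird | about 3 mm |
| Small bird | about 3.5 mm |
| Small mushroom | about 2.5 mm |
| Large mushroom | about 2.7 mm (best circle fit, not reliable) |

**Blanks:** they moved less than 0.1 px in the top camera (about 0.2 mm).

**Checks that failed or disagreed:**
- **Circle fits on the mushrooms:** the automatic fit gave scattered centres. I measured the small mushroom by eye from an enlarged picture instead. For the large mushroom I relied on where the gripper released it, within about 1 mm of the stand centre, and on the pictures.
- **Small round stand:** the top and wrist cameras put its centre about 2 mm apart, so I placed between the two.
- **Large square stand:** two of its four corners gave wrong heights, because the matching caught the lower edge. I used the two good corners (0.0175 m) and the single-view centre.
- **Large bird:** the heights of its beak and tail tips came out unreliable, and I did not use them.

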